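# Top up the sample rack from the spares cradle

## Task

Two pockets of the sample rack are empty: fill each of them with one of the spare bottles lying in the grey cradle, stood upright with its blue cap up and set down gently on the pocket's sprung orange seat, neither dropped nor pressed hard. The seats are screwed to different heights, so feel for them. Leave the stored bottles, the blanked-off pocket, the third spare in its cradle, the dish, the crucible and the screwdriver as they are.

Things in the scene. Friction and masses are not known exactly. Their poses are not given: they have to be found in the camera images.
- rack: Aluminium rack fixed to the bench, 62 x 340 x 34 mm, six pockets in a row along its y axis, 56 mm apart; origin at the centre of its underside. Stored bottles stand on the pocket floor, 6 mm above the underside; an empty pocket has a stiffly sprung orange seat (30 mm disc), its top screwed anywhere from 8.5 to 24 mm above the underside, not measured: a new bottle stands on that
- pocket1 (a point): centre of the mouth of pocket 1, level with the rack's top; the pocket is 36 x 36 mm, 28 mm deep to the floor
- pocket2 (a point): centre of the mouth of pocket 2, level with the rack's top; the pocket is 36 x 36 mm, 28 mm deep to the floor
- pocket3 (a point): centre of the mouth of pocket 3, level with the rack's top; the pocket is 36 x 36 mm, 28 mm deep to the floor
- pocket4 (a point): centre of the mouth of pocket 4, level with the rack's top; the pocket is 36 x 36 mm, 28 mm deep to the floor
- pocket5 (a point): centre of the mouth of pocket 5, level with the rack's top; the pocket is 36 x 36 mm, 28 mm deep to the floor
- pocket6 (a point): centre of the mouth of pocket 6, level with the rack's top; the pocket is 36 x 36 mm, 28 mm deep to the floor
- spring1 (a joint): how far the orange sprung disc of one of the two seats is pressed down, m: 0 free; 6 N per mm; over 2 mm (12 N) spoils the seat setting
- spring2 (a joint): how far the orange sprung disc of one of the two seats is pressed down, m: 0 free; 6 N per mm; over 2 mm (12 N) spoils the seat setting
- stored1: Stored bottle of 28 mm diameter and 90 mm length (white body 72 mm, ochre label, blue screw cap 18 mm long and 27 mm wide; 60 g). Origin at mid-length on its axis; its x axis points from the base to the cap. It stands cap up in one of the pockets; which one varies
- stored2: Stored bottle of 28 mm diameter and 90 mm length (white body 72 mm, ochre label, blue screw cap 18 mm long and 27 mm wide; 60 g). Origin at mid-length on its axis; its x axis points from the base to the cap. It stands cap up in one of the pockets; which one varies
- stored3: Stored bottle of 28 mm diameter and 90 mm length (white body 72 mm, ochre label, blue screw cap 18 mm long and 27 mm wide; 60 g). Origin at mid-length on its axis; its x axis points from the base to the cap. It stands cap up in one of the pockets; which one varies
- plug: Black square blanking plug, 44 mm wide flange and small knob, that closes one pocket for good (fixed); origin at the bottom of its pocket, on the pocket's axis
- cradle: Grey cradle fixed to the bench, base plate 110 x 200 x 6 mm, origin at the centre of its underside. Three spare bottles lie along its x axis, 64 mm apart in y, axes 36 mm above the bench, each on two V-supports 9 mm long, 34 mm either side of the bottle's middle and at most 32 mm high; between them its sides are free
- spare1: Spare bottle of 28 mm diameter and 90 mm length (white body 72 mm, ochre label, blue screw cap 18 mm long and 27 mm wide; 60 g). Origin at mid-length on its axis; its x axis points from the base to the cap. It lies in the cradle; the cap may point to either end
- spare1_base (a point): centre of this bottle's flat base
- spare2: Spare bottle of 28 mm diameter and 90 mm length (white body 72 mm, ochre label, blue screw cap 18 mm long and 27 mm wide; 60 g). Origin at mid-length on its axis; its x axis points from the base to the cap. It lies in the cradle; the cap may point to either end
- spare2_base (a point): centre of this bottle's flat base
- spare3: Spare bottle of 28 mm diameter and 90 mm length (white body 72 mm, ochre label, blue screw cap 18 mm long and 27 mm wide; 60 g). Origin at mid-length on its axis; its x axis points from the base to the cap. It lies in the cradle; the cap may point to either end
- spare3_base (a point): centre of this bottle's flat base
- dish: steel bowl, 90 mm wide, 25 mm high, origin under its centre; to be left alone
- screwdriver: screwdriver lying on the bench; to be left alone
- crucible: white ceramic crucible (cup), 50 mm wide, 35 mm high; to be left alone
Things that resemble listed ones, but are neither listed nor needed, are in the scene too. Leave any purple look-alike of the spare2 alone.

How it is judged (in metres and radians):
On the way:
1. a first spare stands cap up in an empty pocket, released ((((angle between spare1's own x axis and vertical below 0.12 rad and linear speed of spare1 below 0.03 m/s and ((horizontal distance between spare1_base and pocket1 below 0.008 m and z of spare1_base in the frame of pocket1 between -0.028 and -0.008 m) or (horizontal distance between spare1_base and pocket2 below 0.008 m and z of spare1_base in the frame of pocket2 between -0.028 and -0.008 m) or (horizontal distance between spare1_base and pocket3 below 0.008 m and z of spare1_base in the frame of pocket3 between -0.028 and -0.008 m) or (horizontal distance between spare1_base and pocket4 below 0.008 m and z of spare1_base in the frame of pocket4 between -0.028 and -0.008 m) or (horizontal distance between spare1_base and pocket5 below 0.008 m and z of spare1_base in the frame of pocket5 between -0.028 and -0.008 m) or (horizontal distance between spare1_base and pocket6 below 0.008 m and z of spare1_base in the frame of pocket6 between -0.028 and -0.008 m))) and contact force between the fingers and spare1 below 0.01 N) or ((angle between spare2's own x axis and vertical below 0.12 rad and linear speed of spare2 below 0.03 m/s and ((horizontal distance between spare2_base and pocket1 below 0.008 m and z of spare2_base in the frame of pocket1 between -0.028 and -0.008 m) or (horizontal distance between spare2_base and pocket2 below 0.008 m and z of spare2_base in the frame of pocket2 between -0.028 and -0.008 m) or (horizontal distance between spare2_base and pocket3 below 0.008 m and z of spare2_base in the frame of pocket3 between -0.028 and -0.008 m) or (horizontal distance between spare2_base and pocket4 below 0.008 m and z of spare2_base in the frame of pocket4 between -0.028 and -0.008 m) or (horizontal distance between spare2_base and pocket5 below 0.008 m and z of spare2_base in the frame of pocket5 between -0.028 and -0.008 m) or (horizontal distance between spare2_base and pocket6 below 0.008 m and z of spare2_base in the frame of pocket6 between -0.028 and -0.008 m))) and contact force between the fingers and spare2 below 0.01 N) or ((angle between spare3's own x axis and vertical below 0.12 rad and linear speed of spare3 below 0.03 m/s and ((horizontal distance between spare3_base and pocket1 below 0.008 m and z of spare3_base in the frame of pocket1 between -0.028 and -0.008 m) or (horizontal distance between spare3_base and pocket2 below 0.008 m and z of spare3_base in the frame of pocket2 between -0.028 and -0.008 m) or (horizontal distance between spare3_base and pocket3 below 0.008 m and z of spare3_base in the frame of pocket3 between -0.028 and -0.008 m) or (horizontal distance between spare3_base and pocket4 below 0.008 m and z of spare3_base in the frame of pocket4 between -0.028 and -0.008 m) or (horizontal distance between spare3_base and pocket5 below 0.008 m and z of spare3_base in the frame of pocket5 between -0.028 and -0.008 m) or (horizontal distance between spare3_base and pocket6 below 0.008 m and z of spare3_base in the frame of pocket6 between -0.028 and -0.008 m))) and contact force between the fingers and spare3 below 0.01 N))), for 0.2 s.
At the end, for the whole second after the job is handed in: Two of the spares stand cap up (within 7 degrees) in the two empty pockets, at rest, base within 8 mm of the pocket's axis and 8 to 28 mm below the pocket's mouth; the third spare still lies in its cradle within 15 mm of where it was ((((angle between spare1's own x axis and vertical below 0.12 rad and linear speed of spare1 below 0.03 m/s and ((horizontal distance between spare1_base and pocket1 below 0.008 m and z of spare1_base in the frame of pocket1 between -0.028 and -0.008 m) or (horizontal distance between spare1_base and pocket2 below 0.008 m and z of spare1_base in the frame of pocket2 between -0.028 and -0.008 m) or (horizontal distance between spare1_base and pocket3 below 0.008 m and z of spare1_base in the frame of pocket3 between -0.028 and -0.008 m) or (horizontal distance between spare1_base and pocket4 below 0.008 m and z of spare1_base in the frame of pocket4 between -0.028 and -0.008 m) or (horizontal distance between spare1_base and pocket5 below 0.008 m and z of spare1_base in the frame of pocket5 between -0.028 and -0.008 m) or (horizontal distance between spare1_base and pocket6 below 0.008 m and z of spare1_base in the frame of pocket6 between -0.028 and -0.008 m))) and (angle between spare2's own x axis and vertical below 0.12 rad and linear speed of spare2 below 0.03 m/s and ((horizontal distance between spare2_base and pocket1 below 0.008 m and z of spare2_base in the frame of pocket1 between -0.028 and -0.008 m) or (horizontal distance between spare2_base and pocket2 below 0.008 m and z of spare2_base in the frame of pocket2 between -0.028 and -0.008 m) or (horizontal distance between spare2_base and pocket3 below 0.008 m and z of spare2_base in the frame of pocket3 between -0.028 and -0.008 m) or (horizontal distance between spare2_base and pocket4 below 0.008 m and z of spare2_base in the frame of pocket4 between -0.028 and -0.008 m) or (horizontal distance between spare2_base and pocket5 below 0.008 m and z of spare2_base in the frame of pocket5 between -0.028 and -0.008 m) or (horizontal distance between spare2_base and pocket6 below 0.008 m and z of spare2_base in the frame of pocket6 between -0.028 and -0.008 m))) and (distance of spare3 from where it was at the start of the episode below 0.015 m and angle between spare3's own x axis and vertical between 1.4 and 1.74 rad)) or ((angle between spare1's own x axis and vertical below 0.12 rad and linear speed of spare1 below 0.03 m/s and ((horizontal distance between spare1_base and pocket1 below 0.008 m and z of spare1_base in the frame of pocket1 between -0.028 and -0.008 m) or (horizontal distance between spare1_base and pocket2 below 0.008 m and z of spare1_base in the frame of pocket2 between -0.028 and -0.008 m) or (horizontal distance between spare1_base and pocket3 below 0.008 m and z of spare1_base in the frame of pocket3 between -0.028 and -0.008 m) or (horizontal distance between spare1_base and pocket4 below 0.008 m and z of spare1_base in the frame of pocket4 between -0.028 and -0.008 m) or (horizontal distance between spare1_base and pocket5 below 0.008 m and z of spare1_base in the frame of pocket5 between -0.028 and -0.008 m) or (horizontal distance between spare1_base and pocket6 below 0.008 m and z of spare1_base in the frame of pocket6 between -0.028 and -0.008 m))) and (angle between spare3's own x axis and vertical below 0.12 rad and linear speed of spare3 below 0.03 m/s and ((horizontal distance between spare3_base and pocket1 below 0.008 m and z of spare3_base in the frame of pocket1 between -0.028 and -0.008 m) or (horizontal distance between spare3_base and pocket2 below 0.008 m and z of spare3_base in the frame of pocket2 between -0.028 and -0.008 m) or (horizontal distance between spare3_base and pocket3 below 0.008 m and z of spare3_base in the frame of pocket3 between -0.028 and -0.008 m) or (horizontal distance between spare3_base and pocket4 below 0.008 m and z of spare3_base in the frame of pocket4 between -0.028 and -0.008 m) or (horizontal distance between spare3_base and pocket5 below 0.008 m and z of spare3_base in the frame of pocket5 between -0.028 and -0.008 m) or (horizontal distance between spare3_base and pocket6 below 0.008 m and z of spare3_base in the frame of pocket6 between -0.028 and -0.008 m))) and (distance of spare2 from where it was at the start of the episode below 0.015 m and angle between spare2's own x axis and vertical between 1.4 and 1.74 rad)) or ((angle between spare2's own x axis and vertical below 0.12 rad and linear speed of spare2 below 0.03 m/s and ((horizontal distance between spare2_base and pocket1 below 0.008 m and z of spare2_base in the frame of pocket1 between -0.028 and -0.008 m) or (horizontal distance between spare2_base and pocket2 below 0.008 m and z of spare2_base in the frame of pocket2 between -0.028 and -0.008 m) or (horizontal distance between spare2_base and pocket3 below 0.008 m and z of spare2_base in the frame of pocket3 between -0.028 and -0.008 m) or (horizontal distance between spare2_base and pocket4 below 0.008 m and z of spare2_base in the frame of pocket4 between -0.028 and -0.008 m) or (horizontal distance between spare2_base and pocket5 below 0.008 m and z of spare2_base in the frame of pocket5 between -0.028 and -0.008 m) or (horizontal distance between spare2_base and pocket6 below 0.008 m and z of spare2_base in the frame of pocket6 between -0.028 and -0.008 m))) and (angle between spare3's own x axis and vertical below 0.12 rad and linear speed of spare3 below 0.03 m/s and ((horizontal distance between spare3_base and pocket1 below 0.008 m and z of spare3_base in the frame of pocket1 between -0.028 and -0.008 m) or (horizontal distance between spare3_base and pocket2 below 0.008 m and z of spare3_base in the frame of pocket2 between -0.028 and -0.008 m) or (horizontal distance between spare3_base and pocket3 below 0.008 m and z of spare3_base in the frame of pocket3 between -0.028 and -0.008 m) or (horizontal distance between spare3_base and pocket4 below 0.008 m and z of spare3_base in the frame of pocket4 between -0.028 and -0.008 m) or (horizontal distance between spare3_base and pocket5 below 0.008 m and z of spare3_base in the frame of pocket5 between -0.028 and -0.008 m) or (horizontal distance between spare3_base and pocket6 below 0.008 m and z of spare3_base in the frame of pocket6 between -0.028 and -0.008 m))) and (distance of spare1 from where it was at the start of the episode below 0.015 m and angle between spare1's own x axis and vertical between 1.4 and 1.74 rad)))); the robot touches nothing.
It fails at once if a bottle is pressed hard onto its seat: the sprung disc goes down by more than 2 mm (12 N) (value of joint any of spring1, spring2 above 0.002 m).
It fails at once if a stored bottle is shifted by more than 8 mm, or tipped by more than 9 degrees (distance of any of stored1, stored2, stored3 from where it was at the start of the episode above 0.008 m or angle between any of stored1, stored2, stored3's own x axis and vertical above 0.16 rad).
It fails at once if a spare bottle is dropped: it moves faster than 0.25 m/s while the fingers do not touch it (a fall of about 3 mm) ((contact force between the fingers and spare1 below 0.01 N and linear speed of spare1 above 0.25 m/s) or (contact force between the fingers and spare2 below 0.01 N and linear speed of spare2 above 0.25 m/s) or (contact force between the fingers and spare3 below 0.01 N and linear speed of spare3 above 0.25 m/s)).
It fails at once if the dish, the crucible or the screwdriver is shifted by more than 30 mm (distance of any of dish, screwdriver, crucible from where it was at the start of the episode above 0.03 m).
It also fails if it takes over 64 s, if anything falls off the work surface, if the arm or the gripper's body presses on something with over 40 N, if the wrist force passes 120 N, or if a joint passes its speed limit or range.

## Robot

A 6-joint arm with a two-finger parallel gripper is mounted at the origin on the work surface. World frame = base frame: x ahead of the robot, y to its left, z up, the work surface at z = 0. Lengths are in m, angles in degrees, forces in N, time in s.
With the tool pointing down it reaches from about 0.4 to 0.825 m from the base axis. Payload 7 kg.
Tool frame: the origin (TCP) lies at the centre of the arm's flange, where the gripper is bolted on; the fingertips stand 178 mm ahead of it and the grasp point (between the pads) lies 159 mm ahead of it; x points along the fingers, y is the direction in which the jaws open and shut, and the axes are right-handed (so a half turn about x gives the same grasp; the last joint's range is limited). The gripper opens to 88 mm and grips with 3 to 60 N. Pads are 19 mm wide; open, the fingers measure 130 mm over their backs; the gripper's body (78 mm by 193 mm) begins 47 mm behind the grasp point.
Start: joints at [-52.363, 20.546, 0.682, 0, -70.136, -16.507], TCP at [0.243, -0.63, 0.405] pointing down, gripper open.
Joint ranges: [-176.03, 176.03], [-82.01, 121.73], [-58.28, 71.71], [-173.87, 95.51], [-174.79, -0.11], [-173.66, 173.66]. Speed limits (degrees/s): [136.94, 136.94, 172.46, 180, 180, 180].

## Interface

Orientations are given as [roll, pitch, yaw] about the fixed x, y, z axes, in that order (R = Rz(yaw) Ry(pitch) Rx(roll)).
In Python, from plant import ctrl gives the robot as it stands. The module is installed in compiled form; this text tells all that it offers.
- The arm moves only by the shell command python3 -m inch 'ROWS'. ROWS is JSON, one flat list of numbers, 7 for each row, row after row: the shift along the tool's x, y, z in m, then the turn, a rotation vector about the tool's x, y, z in degrees, then the finger opening in m, from 0 to 0.0876. In form: [dx, dy, dz, rx, ry, rz, hand, dx, dy, dz, rx, ry, rz, hand, ...]. A call has 1 to 20 rows; each row shifts and turns the pose as measured when the row begins, along the tool's axes as they then stand; what a row does not reach is not made up. A row lasts 1/8 s, in which the tool goes at most 62.5 mm and 10.7 degrees, less where a joint would pass 70% of its speed; a pose out of reach is approached as far as the arm can. A call with a gripper value outside its range is refused whole. The fingers move at their own pace and stop on an object; the grip force is fixed at half the most. Time passes only in rows, so rows that do not move let the fingers close. It gives the time, the measured TCP pose, the force and the opening at its end, in the units of the state.
- ctrl.get_obs(): the state, without advancing time (a new reading comes with each control period).
- ctrl.snapshot(name): name is "scene" or "top" or "wrist"; returns a dict with "color" (480x640x3 uint8, red, green, blue), "depth" (480x640 float32, m along the optical axis (not along the pixel's ray), 0 where there is no reading), "K" (3x3 intrinsics, pixels), "k1" (the pictures are not rectified: a ray, as slopes to the right and down, at radius r is drawn at 1 + k1 r^2 times it, then the intrinsics apply), "position" and "attitude" of the camera in the world; the wrist camera has in their place "hand_eye" (4x4, takes a point from camera to tool coordinates, whose origin is the TCP and whose axes are the tool frame's). Camera axes: x right, y up, looking along -z (the intrinsics and any distortion apply to the point x, -y, -z); pixel columns grow to the right and rows downward; lengths in m; the calibration is good to about 2 mm. A picture is of the moment at which its call begins: read the wrist's pose just before it.
- ctrl.close_job(): hands the job in, once; it reports no verdict.
The state is a dict: "clock": time; "joint_pos": joint angles; "qvel": joint speeds; "tau": joint torques, N m; "tool_pos": TCP position; "orientation": TCP orientation; "force": force on the tool from outside, world axes, zero at the start; "moment": the same for the moment, N m; "opening": finger opening in m.
Only numpy, scipy, OpenCV 4.12 (cv2) and the standard library are available. Lean on these libraries where they do the work, as an engineer would, in place of code of your own. Each camera call takes 0.05 s, during which the arm holds its last target.

## Working session

There is one attempt and no reset: what is moved stays moved. The work goes in short steps, Python scripts to look and compute and a shell command to move; the robot and the scene stay as the last step left them, time stands still between calls to the robot, and variables do not carry over. Pictures are saved under pics/ and viewed, and the job is handed in when it is done.

```bash
mkdir -p pics
python3 - <<'E'
from plant import ctrl
import cv2
o=ctrl.get_obs(); print(o)
for n in ["scene","top","wrist"]:
    s=ctrl.snapshot(n); cv2.imwrite(f"pics/{n}0.png",s["color"][:,:,::-1])
    import numpy as np; np.savez(f"{n}0.npz",**s)
    print(n,{k:v for k,v in s.items() if k not in("color","depth")})
E
```

```text
{'clock': 0.0, 'joint_pos': array([-5.23648080e+01,  2.05891285e+01,  6.32404573e-01, -1.92257421e-02,
       -7.01356120e+01, -1.65078339e+01]), 'qvel': array([-0.05486088, -0.0252286 , -0.06442018,  0.06277871, -0.02330165,
        0.03076312]), 'tau': array([ 2.14296539e-03, -5.82722032e+01,  2.93049413e+01,  6.99694008e+00,
        6.69937843e-03, -1.22665606e-04]), 'tool_pos': array([ 0.24322602, -0.62943206,  0.4037409 ]), 'orientation': array([ 95.43444351,  89.90591131, 116.55525414]), 'force': array([ 0.14103926, -0.11619031,  0.20065083]), 'moment': array([ 0.00417015,  0.03591453, -0.03169192]), 'opening': 0.0875950290595671}
scene {'K': array([[495.62979048,   0.        , 325.2585372 ],
       [  0.        , 495.62979048, 251.60526546],
       [  0.        ,   0.        ,   1.        ]]), 'k1': 0.010734956310675864, 'position': array([1.06691953, 0.01356841, 0.86321536]), 'attitude': array([32.34263232, -0.89561636, 90.4149075 ])}
top {'K': array([[566.75689107,   0.        , 318.89488444],
       [  0.        , 566.75689107, 235.70576976],
       [  0.        ,   0.        ,   1.        ]]), 'k1': -0.12683487965093387, 'position': array([0.44321628, 0.01722217, 1.15235131]), 'attitude': array([  6.23237456,   0.09681432, -88.68551434])}
wrist {'K': array([[382.68866705,   0.        , 320.04499432],
       [  0.        , 382.68866705, 247.62016211],
       [  0.        ,   0.        ,   1.        ]]), 'k1': -0.021288958601906487, 'hand_eye': array([[-2.85939268e-04,  2.80438671e-01, -9.59871903e-01,
         2.06937215e-02],
       [ 9.99999546e-01, -7.92016724e-04, -5.29290684e-04,
         5.80792876e-05],
       [-9.08668176e-04, -9.59871619e-01, -2.80438317e-01,
        -7.57896632e-02],
       [ 0.00000000e+00,  0.00000000e+00,  0.00000000e+00,
         1.00000000e+00]])}
```

View pics/scene0.png

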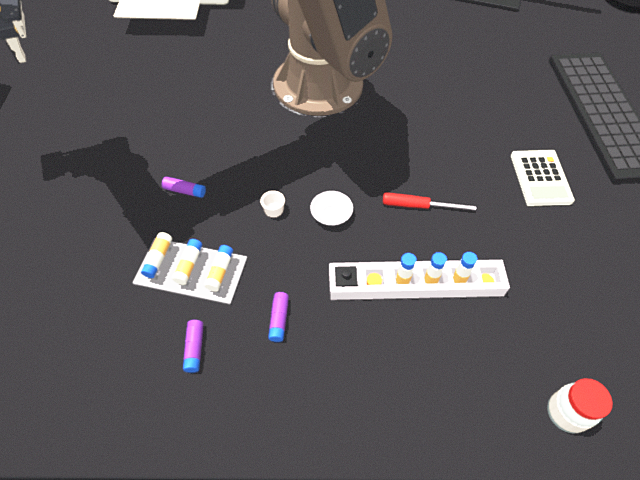

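View pics/top0.png

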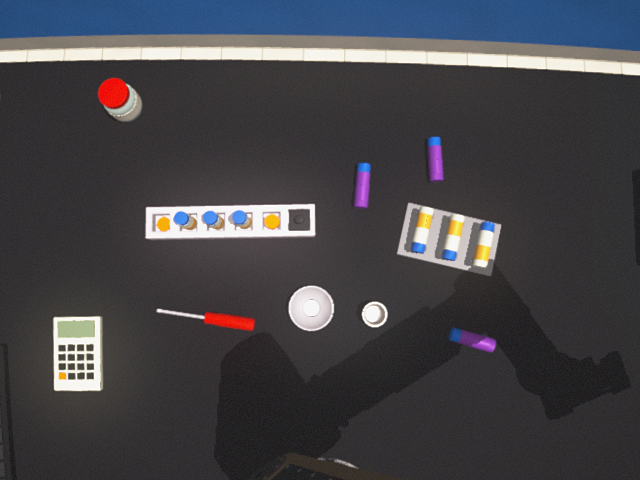

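View pics/wrist0.png

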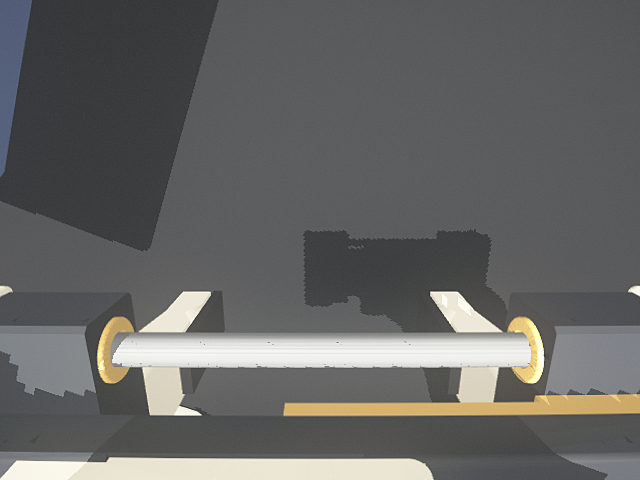

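Candidates in the top view:
- **Spares** (white body, ochre label): (422,230), (453,237) and (484,244).
- **Purple look-alikes:** (362,185), (435,158) and (472,340).
- **Empty pockets with orange seats:** (163,224) and (271,222).
- **Plug:** (299,220).

Next I'll measure them.

```bash
cat > h.py <<'E'
import numpy as np, cv2
from scipy.spatial.transform import Rotation as R
def rot(a): return R.from_euler('xyz',a,degrees=True).as_matrix()
def pose(s,o=None):
    if 'hand_eye' in s:
        T=np.array(s['hand_eye']); Rt=rot(o['orientation'])
        return Rt@T[:3,:3], Rt@T[:3,3]+o['tool_pos']
    return rot(s['attitude']), np.array(s['position'])
def rays(s,uv,o=None):
    uv=np.asarray(uv,float).reshape(-1,1,2)
    p=cv2.undistortPoints(uv,np.array(s['K']),np.array([float(s['k1']),0,0,0])).reshape(-1,2)
    d=np.c_[p[:,0],-p[:,1],-np.ones(len(p))]
    Rm,t=pose(s,o); return d@Rm.T,t   # multiply by depth
def onz(s,uv,z,o=None):
    d,t=rays(s,uv,o); return t+d*((z-t[2])/d[:,2:3])
def cloud(s,mask,o=None):
    v,u=np.nonzero(mask&(s['depth']>0)); d,t=rays(s,np.c_[u,v],o)
    return t+d*s['depth'][v,u][:,None], np.c_[u,v]
def hsv(s): return cv2.cvtColor(np.ascontiguousarray(s['color']),cv2.COLOR_RGB2HSV)
def cyl(c): return c
E
python3 - <<'E'
from h import *
for n in ["top","scene"]:
    s=dict(np.load(f"{n}0.npz")); H=hsv(s); h,S,v=H[...,0],H[...,1],H[...,2]
    for nm,m in {"blue":(h>98)&(h<125)&(S>120)&(v>90),"ochre":(h>12)&(h<30)&(S>100)&(v>90),"white":(S<60)&(v>150)}.items():
        if n=="top": m=m&(np.arange(480)[:,None]>80)
        k,l,st,c=cv2.connectedComponentsWithStats(m.astype(np.uint8))
        for i in range(1,k):
            if st[i,4]<40: continue
            P,uv=cloud(s,l==i)
            if len(P)==0: print(n,nm,c[i],st[i,4],"nodepth");continue
            print(n,nm,c[i].round(1),st[i,4],"med",np.median(P,0).round(4),"lo",np.percentile(P,3,0).round(3),"hi",np.percentile(P,97,0).round(3))
E
```

```text
top blue [433.9 140.8] 115 med [ 0.7689 -0.2101  0.0234] lo [ 0.759 -0.228 -0.002] hi [ 0.785 -0.199  0.028]
top blue [363.6 167.1] 125 med [ 0.709  -0.0663  0.0235] lo [ 0.7   -0.081 -0.001] hi [ 0.719 -0.053  0.029]
top blue [209.7 217.3] 146 med [0.5892 0.2293 0.0941] lo [0.578 0.218 0.089] hi [0.6   0.241 0.098]
top blue [238.9 216.9] 144 med [0.5908 0.1734 0.0945] lo [0.581 0.162 0.09 ] hi [0.602 0.185 0.098]
top blue [180.8 217.9] 144 med [0.5865 0.2845 0.0944] lo [0.576 0.274 0.088] hi [0.598 0.296 0.099]
top blue [487.5 226. ] 102 med [ 0.5911 -0.3131  0.0459] lo [ 0.584 -0.326  0.037] hi [ 0.599 -0.303  0.05 ]
top blue [417.9 247.4] 112 med [ 0.5456 -0.1733  0.0448] lo [ 0.537 -0.186  0.038] hi [ 0.554 -0.162  0.05 ]
top blue [449.1 254.7] 109 med [ 0.5321 -0.235   0.0451] lo [ 0.524 -0.248  0.037] hi [ 0.541 -0.226  0.049]
top blue [455.  334.7] 142 med [ 0.3744 -0.253   0.0233] lo [ 0.362 -0.264  0.009] hi [ 0.386 -0.244  0.028]
top ochre [423.8 220.3] 206 med [ 0.5994 -0.1846  0.0465] lo [ 0.585 -0.199  0.037] hi [ 0.613 -0.172  0.052]
top ochre [271.6 221. ] 169 med [0.5
[... 4064 characters left out ...]
0167] lo [ 0.244  0.459 -0.   ] hi [0.392 0.569 0.021]
scene white [272.5 202.8] 525 med [ 0.4058 -0.0912  0.0204] lo [ 0.37  -0.115 -0.001] hi [ 0.437 -0.069  0.036]
scene white [331.2 207.5] 1180 med [0.4148 0.0347 0.0135] lo [ 0.382 -0.005  0.   ] hi [0.462 0.075 0.026]
scene white [453.2 205.2] 173 med [0.4039 0.2996 0.0136] lo [ 0.388  0.251 -0.002] hi [0.412 0.347 0.018]
scene white [192.1 271. ] 4063 med [ 0.5804 -0.2351  0.0067] lo [ 0.519 -0.339  0.003] hi [ 0.631 -0.151  0.05 ]
scene white [420.8 280.2] 5297 med [0.6056 0.2072 0.0326] lo [0.559 0.038 0.001] hi [0.628 0.365 0.07 ]
scene white [567.3 412.6] 1179 med [0.856  0.4144 0.0464] lo [0.812 0.406 0.004] hi [0.875 0.45  0.069]
```

Run:
```python
import cv2
a=cv2.imread("pics/top0.png"); cv2.imwrite("pics/crop0.png",cv2.resize(a[130:280,340:510],None,fx=4.5,fy=4))
cv2.imwrite("pics/crop1.png",cv2.resize(a[190:260,135:325],None,fx=4.2,fy=4.2))
```

```text
(no output)
```

View pics/crop0.png

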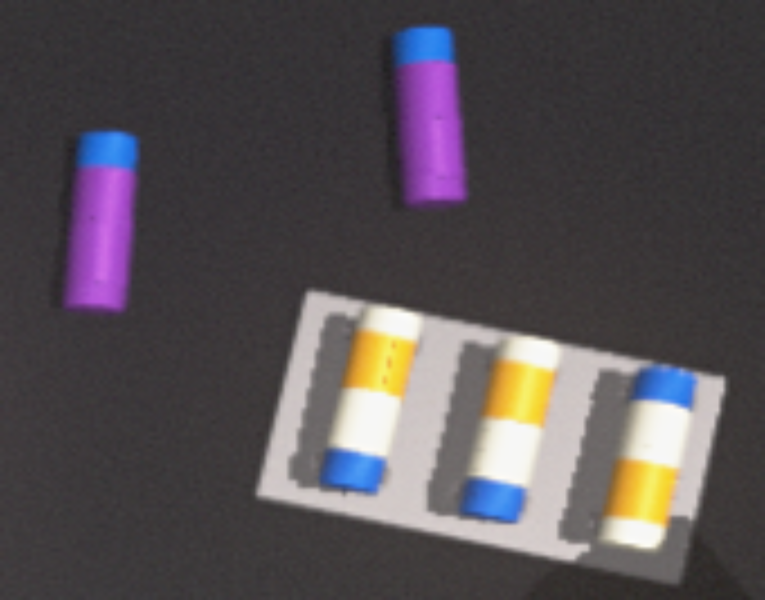

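View pics/crop1.png

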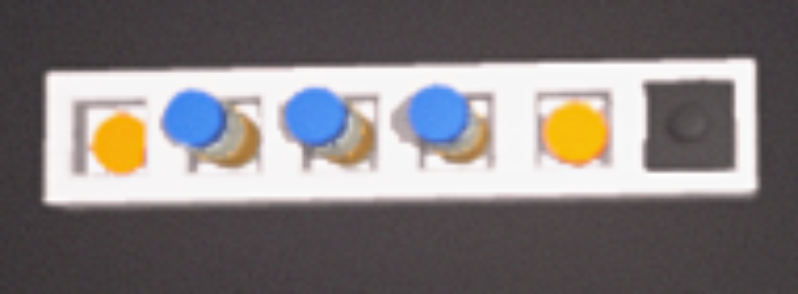

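Run:
```python
from h import *
for n in ["top","scene"]:
    s=dict(np.load(f"{n}0.npz")); 
    P,uv=cloud(s,np.ones((480,640),bool))
    # rack top
    m=(P[:,2]>.0295)&(P[:,2]<.0385)&(P[:,0]>.53)&(P[:,0]<.66)&(P[:,1]>0)&(P[:,1]<.42)
    im=np.zeros((480,640),np.uint8); im[uv[m][:,1],uv[m][:,0]]=1
    k,l,st,c=cv2.connectedComponentsWithStats(im); i=1+np.argmax(st[1:,4])
    cs,_=cv2.findContours((l==i).astype(np.uint8),cv2.RETR_EXTERNAL,cv2.CHAIN_APPROX_NONE)
    C=max(cs,key=cv2.contourArea).reshape(-1,2)
    Q=onz(s,C,.034)[:,:2]
    r=cv2.minAreaRect((Q*1000).astype(np.float32)); print(n,"rack",r, "medz",np.median(P[m][:,2]))
    # spares
    m=(P[:,2]>.044)&(P[:,2]<.056)&(P[:,0]>.45)&(P[:,0]<.68)&(P[:,1]>-.4)&(P[:,1]<-.1)
    im[:]=0; im[uv[m][:,1],uv[m][:,0]]=1
    k,l,st,c=cv2.connectedComponentsWithStats(im)
    lab=l[uv[:,1],uv[:,0]]
    for i in range(1,k):
        if st[i,4]<60: continue
        q=P[m&(lab==i)]; r=cv2.minAreaRect((q[:,:2]*1000).astype(np.float32))
        xy=q[:,:2]; cc=xy.mean(0); w,V=np.linalg.eigh(np.cov((xy-cc).T)); a=V[:,1]; a*=np.sign(a[0]); t=(xy-cc)@a
        lo,hi=np.percentile(t,[1,99]); 
        print(n,c[i].round(0),"ctr",(cc+a*(lo+hi)/2).round(4),"len",(hi-lo).round(4),"az",np.degrees(np.arctan2(a[1],a[0])).round(2),"top z",np.percentile(q[:,2],90).round(4), "rect",np.round(r[0],1),np.round(r[1],1))
```

```text
top rack ((591.2977905273438, 202.31874084472656), (62.89991760253906, 336.936279296875), 2.175053834915161) medz 0.0329955861321074
top [423. 228.] ctr [ 0.5819 -0.1823] len 0.0868 az -12.29 top z 0.05 rect [ 582.1 -182.4] [22.3 90.6]
top [454. 235.] ctr [ 0.5687 -0.2443] len 0.0887 az -11.4 top z 0.05 rect [ 568.5 -244.7] [24.7 91. ]
top [485. 245.] ctr [ 0.5546 -0.3065] len 0.0878 az -12.66 top z 0.0501 rect [ 555.4 -306.6] [23.5 91. ]
scene rack ((593.8385009765625, 202.2633514404297), (65.54499053955078, 339.5458679199219), 2.245126962661743) medz 0.03378014998583451
scene [155. 252.] ctr [ 0.5572 -0.3056] len 0.0888 az -13.08 top z 0.0504 rect [ 556.5 -305.8] [25.3 92.4]
scene [186. 260.] ctr [ 0.5696 -0.2432] len 0.0891 az -11.93 top z 0.0504 rect [ 569.4 -243.8] [24.3 91. ]
scene [218. 266.] ctr [ 0.5831 -0.1811] len 0.0884 az -12.01 top z 0.0505 rect [ 582.8 -182.2] [24.6 90.8]
```

```bash
cat >> h.py <<'E'
def Rtool(xdir,ydir):
    x=np.array(xdir,float);x/=np.linalg.norm(x); y=np.array(ydir,float); y-=x*(x@y); y/=np.linalg.norm(y)
    return np.c_[x,y,np.cross(x,y)]
def plan(o,Rt,grasp,N=None,G=.159):
    """constant body-frame row reaching tool rot Rt with grasp point at 'grasp'"""
    from scipy.linalg import logm,expm
    T0=np.eye(4);T0[:3,:3]=rot(o['orientation']);T0[:3,3]=o['tool_pos']
    T1=np.eye(4);T1[:3,:3]=Rt;T1[:3,3]=np.array(grasp)-G*Rt[:,0]
    D=np.linalg.inv(T0)@T1
    rv=R.from_matrix(D[:3,:3]).as_rotvec(degrees=True)
    L=np.real(logm(D))
    n=N or int(np.ceil(max(np.linalg.norm(D[:3,3])/.055,np.linalg.norm(rv)/9.5,1)))
    E=expm(L/n)
    print("total d",D[:3,3].round(4),"rv",rv.round(2),"| N",n,"row",E[:3,3].round(5),(rv/n).round(3))
    return T1
def st():
    from plant import ctrl
    o=ctrl.get_obs(); Rm=rot(o['orientation'])
    print("t",round(o['clock'],2),"q",np.round(o['joint_pos'],1),"tcp",np.round(o['tool_pos'],4),"grasp",np.round(o['tool_pos']+.159*Rm[:,0],4),"F",np.round(o['force'],1),"op",round(o['opening'],4))
    print(" x",Rm[:,0].round(3),"y",Rm[:,1].round(3),"z",Rm[:,2].round(3))
    with open("log.jsonl","a") as f:
        import json; f.write(json.dumps([list(map(float,o['joint_pos'])),list(map(float,o['tool_pos'])),list(map(float,o['orientation']))])+"\n")
    return o
def ax(az,e,lean):  # cradle: bottle cap azimuth az deg; tool x for tilt e leaning to cap
    c=np.array([np.cos(np.radians(az)),np.sin(np.radians(az)),0]); return c
E
python3 - <<'E'
from h import *
o=st()
for az,e in ((167.8,0),(167.8,30)):
    c=ax(az,0,0); er=np.radians(e)
    x=-np.sin(er)*c-np.cos(er)*np.array([0,0,1]); y=np.cross([0,0,1],c)
    for sg in (1,-1):
        Rt=Rtool(x,sg*y); print(e,sg,"z",Rt[:,2].round(3)); plan(o,Rt,[.5825,-.1818,.15])
E
```

```text
t 0.15 q [-52.4  20.6   0.6  -0.  -70.1 -16.5] tcp [ 0.2433 -0.6295  0.404 ] grasp [ 0.2432 -0.6293  0.245 ] F [-0.6 -0.3  0.4] op 0.0878
 x [-0.001  0.001 -1.   ] y [-0.36   0.933  0.001] z [ 0.933  0.36  -0.   ]
0 1 z [-0.977  0.211 -0.   ]
total d [0.0953 0.2952 0.4778] rv [-1.4667e+02  9.0000e-02 -4.0000e-02] | N 16 row [ 0.00593 -0.02822  0.0374 ] [-9.167e+00  5.000e-03 -2.000e-03]
0 -1 z [ 0.977 -0.211  0.   ]
total d [0.0953 0.2952 0.4778] rv [ 3.333e+01 -3.000e-02 -6.000e-02] | N 11 row [0.00865 0.03779 0.0354 ] [ 3.03e+00 -3.00e-03 -6.00e-03]
30 1 z [-0.846  0.183 -0.5  ]
total d [0.1166 0.3389 0.4114] rv [-142.38   11.5   -38.19] | N 16 row [ 0.00017 -0.01916  0.04012] [-8.899  0.719 -2.387]
30 -1 z [ 0.846 -0.183  0.5  ]
total d [0.1166 0.3389 0.4114] rv [ 32.54 -29.17  -8.79] | N 10 row [0.01777 0.04453 0.0284 ] [ 3.254 -2.917 -0.879]
```

```bash
python3 -m inch '[0.01,0.044,0.03,3.3,-2.9,-0.9,0.0876,0.01,0.044,0.03,3.3,-2.9,-0.9,0.0876,0.01,0.044,0.03,3.3,-2.9,-0.9,0.0876]'; python3 -c "from h import *;st()"; python3 -m inch '[0.01,0.044,0.03,3.3,-2.9,-0.9,0.0876,0.01,0.044,0.03,3.3,-2.9,-0.9,0.0876,0.01,0.044,0.03,3.3,-2.9,-0.9,0.0876]'; python3 -c "
from h import *;o=st()
c=ax(167.8,0,0)
import numpy as np
e=np.radians(30);plan(o,Rtool(-np.sin(e)*c-np.cos(e)*np.array([0,0,1]),-np.cross([0,0,1],c)),[.5825,-.1818,.16])"
```

```text
clock: 0.52
tool_pos: [0.2905, -0.4753, 0.3737]
orientation: [-10.8, 80.8, -0.2]
force: [0.3, -0.1, 0.9]
opening: 0.0877
t 0.53 q [-40.8   9.4 -16.1  -7.1 -57.7 -35.1] tcp [ 0.2905 -0.4753  0.3737] grasp [ 0.3159 -0.4754  0.2168] F [ 0.3 -0.1  0.9] op 0.0877
 x [ 0.159 -0.    -0.987] y [-0.183  0.983 -0.03 ] z [0.97  0.185 0.156]
clock: 0.9
tool_pos: [0.3687, -0.3289, 0.3582]
orientation: [-6.0, 71.5, -5.9]
force: [0.5, -0.2, 0.6]
opening: 0.0874
t 0.9 q [-21.2   1.1 -28.9  -7.1 -42.3 -64.2] tcp [ 0.3687 -0.3289  0.3582] grasp [ 0.4189 -0.3341  0.2074] F [ 0.5 -0.2  0.6] op 0.0874
 x [ 0.316 -0.033 -0.948] y [ 0.004  0.999 -0.033] z [0.949 0.007 0.316]
total d [0.095  0.1663 0.1112] rv [ 11.74 -11.35  -3.2 ] | N 5 row [0.01993 0.03542 0.01794] [ 2.347 -2.27  -0.64 ]
```

```bash
python3 -m inch '[0.012,0.034,0.024,2.4,-2.3,-0.6,0.0876,0.012,0.034,0.024,2.4,-2.3,-0.6,0.0876,0.012,0.034,0.024,2.4,-2.3,-0.6,0.0876]'; python3 -c "from h import *;st()"; python3 -m inch '[0.012,0.034,0.02,2.4,-2.3,-0.6,0.0876,0.012,0.034,0.02,2.4,-2.3,-0.6,0.0876,0,0,0,0,0,0,0.0876]'; python3 -c "
from h import *;o=st()
c=ax(167.8,0,0)
import numpy as np
e=np.radians(30);plan(o,Rtool(-np.sin(e)*c-np.cos(e)*np.array([0,0,1]),-np.cross([0,0,1],c)),[.5825,-.1818,.16])"
```

```text
clock: 1.27
tool_pos: [0.4552, -0.2263, 0.3483]
orientation: [-1.6, 64.1, -9.1]
force: [0.9, -1.8, -0.4]
opening: 0.0876
t 1.27 q [ -3.3   0.5 -37.9   5.8 -26.  -98.9] tcp [ 0.4552 -0.2263  0.3483] grasp [ 0.5239 -0.2374  0.2053] F [ 0.9 -1.8 -0.4] op 0.0876
 x [ 0.432 -0.07  -0.899] y [ 0.134  0.991 -0.012] z [ 0.892 -0.115  0.437]
clock: 1.65
tool_pos: [0.5068, -0.1723, 0.3457]
orientation: [0.2, 59.8, -11.8]
force: [-0.1, -1.7, 0.3]
opening: 0.0877
t 1.65 q [   2.2    2.1  -45.8   29.1  -14.4 -130.7] tcp [ 0.5068 -0.1723  0.3457] grasp [ 0.585  -0.1886  0.2083] F [-0.1 -1.7  0.3] op 0.0877
 x [ 0.492 -0.102 -0.865] y [0.207 0.978 0.002] z [ 0.846 -0.18   0.502]
total d [ 0.0398  0.0066 -0.0272] rv [ 0.16  0.16 -0.22] | N 1 row [ 0.03979  0.00663 -0.02717] [ 0.157  0.164 -0.22 ]
```

```bash
cat > kin.py <<'E'
import numpy as np, json, itertools
from scipy.spatial.transform import Rotation as R
from scipy.optimize import least_squares
def rx(a): return R.from_euler('x',a,degrees=True).as_matrix()
def ry(a): return R.from_euler('y',a,degrees=True).as_matrix()
def rz(a): return R.from_euler('z',a,degrees=True).as_matrix()
# params: a1x,h,d(lat), a2(len up, z), a3x,a3z(forearm), tool; angle offs o1,o2,o3,o5,o6
def fk(p,s,q):
    a1,h,d,l2,b3x,b3z,tl,o1,o2,o3,o5,o6=p
    M=rz(s[0]*q[0]+o1); t=M@np.array([a1,d,h])
    M=M@ry(q[1]+o2); t=t+M@np.array([0,0,l2])
    M=M@ry(s[1]*q[2]+o3); t=t+M@np.array([b3x,0,b3z])
    M=M@rx(s[2]*q[3]); M=M@ry(s[3]*q[4]+o5); t=t+M@np.array([tl,0,0])
    M=M@rx(s[4]*q[5]+o6); return M,t
def res(p,s,D):
    r=[]
    for q,x,a in D:
        M,t=fk(p,s,q); Rm=R.from_euler('xyz',a,degrees=True).as_matrix()
        r+=list(t-x)+list(0.3*(M-Rm).ravel())
    return np.array(r)
def fit(D):
    best=None
    for s in itertools.product([1],[-1],[1,-1],[-1],[1,-1]):
        for o6 in (0,90,180,270):
          for d in (-.19,0.):
            p0=[0,.35,d,.4,.4,0,.1,0,0,0,0,o6]
            f=least_squares(res,p0,args=(s,D),x_scale=[.1]*7+[30]*5)
            if best is None or f.cost<best[0]: best=(f.cost,f.x,s)
    return best
if __name__=="__main__":
    D=[json.loads(l) for l in open("log.jsonl")]
    b=fit(D); print(b[0],b[1].round(4),b[2])
    for r in res(b[1],b[2],D).reshape(-1,12): print((r[:3]*1000).round(1),np.abs(r[3:]).max().round(4))
    json.dump([list(b[1]),list(b[2])],open("kin.json","w"))
E
python3 kin.py
```

```text
0.00015432796841289285 [ 5.940000e-01 -2.040000e-01 -1.816000e-01  6.891000e-01 -4.400000e-02
 -5.580000e-02  1.213000e-01 -4.705000e-01 -2.113040e+01  2.017819e+02
 -1.806722e+02 -9.044540e+01] (1, -1, 1, -1, -1)
[ 3.5  3.3 -3.4] 0.0001
[-1.9 -3.5  7.9] 0.0006
[-2.8 -0.9 -4.2] 0.0011
[ 4.3  8.7 -1. ] 0.0008
[-1.6 -8.1  0.7] 0.0007
```

```bash
cat > kin.py <<'E'
import numpy as np, json
from scipy.spatial.transform import Rotation as R
def rx(a): return R.from_euler('x',a,degrees=True).as_matrix()
def ry(a): return R.from_euler('y',a,degrees=True).as_matrix()
def rz(a): return R.from_euler('z',a,degrees=True).as_matrix()
def frames(q):
    M1=rz(q[0]);M2=M1@ry(q[1]);M3=M2@ry(-q[2]);M4=M3@rx(q[3]);M5=M4@ry(-q[4]);M6=M5@rx(-q[5]-90); return M1,M2,M3,M4,M5,M6
def A(q):
    M1,M2,M3,M4,M5,M6=frames(q)
    return np.c_[M1,M2[:,[0,2]],M3[:,[0,2]],M5[:,[0,1,2]]]  # a1(x,y,z) l2(x,z) l3(x,z) wrist(xyz)
if __name__=="__main__":
    D=[json.loads(l) for l in open("log.jsonl")]
    M=np.vstack([A(q) for q,_,_ in D]); b=np.hstack([x for _,x,_ in D])
    # ridge toward prior to fix nullspaces
    lam=1e-3; prior=np.array([0,-.19,.35,0,.4,.4,0,.1,0,0])
    p=np.linalg.solve(M.T@M+lam**2*np.eye(10),M.T@b+lam**2*prior)
    print(p.round(4)); print(((M@p-b).reshape(-1,3)*1000).round(1), np.linalg.svd(M)[1].round(3))
    for q,_,a in D: print(np.abs(frames(q)[5]-R.from_euler('xyz',a,degrees=True).as_matrix()).max().round(4))
    json.dump(list(p),open("kin.json","w"))
E
python3 kin.py
```

```text
[ 0.9349 -0.1185 -0.5408 -0.3374  0.5251 -0.2355  0.15   -0.1087 -0.0686
  0.0092]
[[ 1.1  6.4 -4.6]
 [ 3.6 -9.7 11.5]
 [-4.8 -1.3 -6.5]
 [-0.5  7.4 -1.4]
 [ 0.4 -4.1  1.1]] [4.431 4.409 3.141 0.679 0.649 0.3   0.26  0.094 0.065 0.015]
0.0004
0.1813
0.1936
0.1793
0.7323
```

```bash
sed -i 's/rx(q\[3\])/rx(-q[3])/' kin.py; python3 kin.py
```

```text
[ 1.000e-04 -0.000e+00  1.988e-01 -0.000e+00  6.016e-01  4.636e-01
  0.000e+00  1.999e-01 -1.918e-01 -0.000e+00]
[[-0.  0. -0.]
 [-0. -0.  0.]
 [ 0. -0. -0.]
 [ 0.  0. -0.]
 [-0. -0.  0.]] [4.431 4.409 3.141 0.679 0.649 0.3   0.26  0.094 0.065 0.015]
0.0
0.0
0.0
0.0
0.0
```

```bash
cat >> kin.py <<'E'
P=np.array(json.load(open("kin.json"))); LO=np.array([-176.03,-82.01,-58.28,-173.87,-174.79,-173.66]);HI=np.array([176.03,121.73,71.71,95.51,-.11,173.66])
def FK(q): return frames(q)[5],A(q)@P
def pts(q):
    M1,M2,M3,M4,M5,M6=frames(q); s=np.array([0,0,P[2]]); el=s+M2@[0,0,P[4]]; w=el+M3@[P[5],0,0]; w2=w+M5@[0,P[8],0]; return s,el,w,w2
from scipy.optimize import least_squares
def ik(Rt,t,n=30,seed=0,q0=None,allsol=False):
    rng=np.random.default_rng(seed); sols=[]
    def f(q):
        M,x=FK(q); return np.r_[(x-t)*5,(M-Rt).ravel()]
    for i in range(n):
        s=q0 if (q0 is not None and i==0) else rng.uniform(LO,HI)
        s=np.clip(s,LO+.1,HI-.1)
        r=least_squares(f,s,bounds=(LO,HI),x_scale=30,max_nfev=80)
        if r.cost<1e-7 and not any(np.abs(r.x-u).max()<2 for u in sols): sols.append(r.x)
    return sols
E
cat > reach.py <<'E'
from h import *; from kin import *
up=np.array([0,0,1.])
def place(az,e,sg):  # az: horizontal heading of tool x
    d=ax(az,0,0); er=np.radians(e); x=np.cos(er)*d-np.sin(er)*up
    y=np.cross(up,d)*sg
    return Rtool(x,y)
def cradle(e,sg,az=167.8):
    c=ax(az,0,0); er=np.radians(e); return Rtool(-np.sin(er)*c-np.cos(er)*up,np.cross(up,c)*sg)
if __name__=="__main__":
  for e in (20,30,45):
    for sg in (1,-1):
        for nm,g in (("gA",(.5825,-.1818,.036)),("gB",(.569,-.244,.036))):
            Rt=cradle(e,sg)
            for q in ik(Rt,np.array(g)-.159*Rt[:,0],14): print(e,sg,nm,q.round(0),"z%.2f"%Rt[2,2])
    for az in (182,2):
        for sg in (1,-1):
            for nm,g in (("p1",(.595,.118,.075)),("p2",(.586,.342,.065))):
                Rt=place(az,e,sg)
                for q in ik(Rt,np.array(g)-.159*Rt[:,0],14): print("  place",e,az,sg,nm,q.round(0),"camside z%.2f"%-Rt[2,2],[p.round(2).tolist() for p in pts(q)[1:]])
E
python3 reach.py
```

```text
place 20 182 1 p1 [  19.   64.   37.  -21. -131.   70.] camside z-0.94 [[0.51, 0.17, 0.47], [0.9, 0.31, 0.26], [0.93, 0.13, 0.2]]
  place 20 182 1 p2 [  30.   68.   54.  -39. -136.   50.] camside z-0.94 [[0.49, 0.28, 0.42], [0.88, 0.5, 0.3], [0.92, 0.35, 0.19]]
  place 20 182 -1 p1 [  19.   64.   37.  -21. -131. -110.] camside z0.94 [[0.51, 0.17, 0.47], [0.9, 0.31, 0.26], [0.93, 0.13, 0.2]]
  place 20 182 -1 p2 [  30.   68.   54.  -39. -136. -130.] camside z0.94 [[0.49, 0.28, 0.42], [0.88, 0.5, 0.3], [0.92, 0.35, 0.19]]
  place 30 182 1 p1 [  20.   58.   31.  -18. -120.   72.] camside z-0.87 [[0.48, 0.17, 0.52], [0.87, 0.31, 0.31], [0.91, 0.13, 0.25]]
  place 30 182 1 p2 [  31.   63.   46.  -31. -125.   55.] camside z-0.87 [[0.46, 0.28, 0.47], [0.84, 0.51, 0.34], [0.9, 0.35, 0.24]]
  place 30 182 -1 p1 [  20.   58.   31.  -18. -120. -108.] camside z0.87 [[0.48, 0.17, 0.52], [0.87, 0.31, 0.31], [0.91, 0.13, 0.25]]
  place 30 182 -1 p2 [  31.   63.   46.  -31. -125. -125.] camside z0.87 [[0.46, 0.28, 0.47], [0.84, 0.51, 0.34], [0.9, 0.35, 0.24]]
45 1 gA [ -31.   20.  -31. -109.  -14. -
[... 263 characters left out ...]
8, 0.31, 0.37], [0.85, 0.13, 0.33]]
  place 45 182 1 p2 [  34.   54.   33.  -23. -108.   59.] camside z-0.71 [[0.4, 0.27, 0.55], [0.76, 0.51, 0.39], [0.84, 0.35, 0.32]]
  place 45 182 -1 p1 [  21.   49.   20.  -14. -104. -107.] camside z0.71 [[0.42, 0.16, 0.59], [0.8, 0.31, 0.37], [0.85, 0.13, 0.33]]
  place 45 182 -1 p2 [  34.   54.   33.  -23. -108. -121.] camside z0.71 [[0.4, 0.27, 0.55], [0.76, 0.51, 0.39], [0.84, 0.35, 0.32]]
  place 45 2 1 p1 [  -9.   16.  -43. -148.  -15.   67.] camside z-0.71 [[0.16, -0.03, 0.78], [0.4, -0.07, 0.38], [0.34, 0.11, 0.33]]
  place 45 2 -1 p1 [  -9.   16.  -43. -148.  -15. -113.] camside z0.71 [[0.16, -0.03, 0.78], [0.4, -0.07, 0.38], [0.34, 0.11, 0.33]]
```

Run:
```python
from reach import *
for e in (-10,0,10,15,20,25):
    for sg in (-1,):
        for nm,g in (("gA",(.5825,-.1818,.036)),("gAup",(.5825,-.1818,.12)),("gB",(.569,-.244,.036))):
            Rt=cradle(e,sg)
            for q in ik(Rt,np.array(g)-.159*Rt[:,0],40): print(e,nm,q.round(0))
    for nm,g in (("p1",(.595,.118,.075)),("p2",(.586,.342,.065))):
      if e>=0:
        Rt=place(182,e,-1)
        for q in ik(Rt,np.array(g)-.159*Rt[:,0],14): print("  place",e,nm,q.round(0),[p.round(2).tolist() for p in pts(q)[1:]])
```

```text
-10 gA [  -0.   31.  -12.   -2.  -57. -100.]
-10 gAup [  -0.   26.   -8.   -2.  -66. -101.]
-10 gB [ -6.  32. -11.  -1. -57. -96.]
0 gA [   1.   26.  -21.    0.  -42. -103.]
0 gAup [   1.   21.  -17.    0.  -52. -103.]
0 gB [ -5.  27. -20.   0. -43. -97.]
  place 0 p1 [  17.   73.   48.  -32. -150. -119.] [[0.55, 0.17, 0.37], [0.95, 0.3, 0.17], [0.95, 0.13, 0.07]]
  place 0 p2 [  25.   77.   66.  -65. -154. -152.] [[0.53, 0.25, 0.33], [0.94, 0.44, 0.23], [0.94, 0.35, 0.06]]
10 gA [   2.   22.  -32.    6.  -26. -110.]
10 gAup [   3.   16.  -27.    4.  -38. -108.]
10 gB [  -4.   23.  -30.    3.  -27. -100.]
  place 10 p1 [  18.   69.   43.  -26. -141. -113.] [[0.53, 0.18, 0.42], [0.93, 0.31, 0.21], [0.95, 0.13, 0.14]]
  place 10 p2 [  28.   73.   61.  -50. -146. -139.] [[0.51, 0.27, 0.37], [0.91, 0.48, 0.27], [0.94, 0.35, 0.13]]
15 gA [   3.   21.  -40.   14.  -16. -118.]
15 gAup [   3.   14.  -33.    8.  -29. -112.]
15 gB [  -4.   21.  -35.    7.  -18. -104.]
  place 15 p1 [  19.   66.   40.  -23. -136. -112.] [[0.52, 0.18, 0.44], [0.92, 0.31, 0.24], [0.94, 0.13, 0.17]]
  place 15 p2 [  29.   71.   57.  -44. -141. -134.] [[0.5, 0.27, 0.4], [0.89, 0.49, 0.29], [0.93, 0.35, 0.16]]
20 gAup [   4.   12.  -40.   16.  -20. -120.]
  place 20 p1 [  19.   64.   37.  -21. -131. -110.] [[0.51, 0.17, 0.47], [0.9, 0.31, 0.26], [0.93, 0.13, 0.2]]
  place 20 p2 [  30.   68.   54.  -39. -136. -130.] [[0.49, 0.28, 0.42], [0.88, 0.5, 0.3], [0.92, 0.35, 0.19]]
  place 25 p1 [  19.   61.   34.  -19. -126. -109.] [[0.5, 0.17, 0.49], [0.89, 0.31, 0.28], [0.92, 0.13, 0.23]]
  place 25 p2 [  30.   66.   50.  -35. -131. -127.] [[0.47, 0.28, 0.45], [0.86, 0.5, 0.32], [0.91, 0.35, 0.22]]
```

Run:
```python
from reach import *
o=st(); plan(o,cradle(12,-1),[.5747,-.1801,.12])
```

```text
t 1.65 q [   2.2    2.1  -45.8   29.1  -14.4 -130.7] tcp [ 0.5068 -0.1723  0.3457] grasp [ 0.585  -0.1886  0.2083] F [-0.1 -1.7  0.3] op 0.0877
 x [ 0.492 -0.102 -0.865] y [0.207 0.978 0.002] z [ 0.846 -0.18   0.502]
total d [ 0.0783  0.0064 -0.0051] rv [ 0.19 18.16 -0.19] | N 2 row [0.03934 0.00325 0.00058] [ 0.095  9.082 -0.097]
```

```bash
python3 -m inch '[0.02,0.0016,0,0,4.5,0,0.044,0.02,0.0016,0,0,4.5,0,0.044,0.02,0.0016,0,0,4.5,0,0.044,0.02,0.0016,0,0,4.5,0,0.044,0,0,0,0,0,0,0.044]'
python3 - <<'E'
from reach import *
from plant import ctrl
o=st(); plan(o,cradle(12,-1),[.5747,-.1801,.12],N=1)
s=ctrl.snapshot("wrist"); cv2.imwrite("pics/w1.png",s["color"][:,:,::-1])
E
```

```text
clock: 2.28
tool_pos: [0.5374, -0.1723, 0.2701]
orientation: [1.9, 78.5, -9.9]
force: [0.0, -0.5, 0.1]
opening: 0.0459
t 2.27 q [   3.    14.3  -30.4    4.5  -34.1 -108.3] tcp [ 0.5374 -0.1723  0.2701] grasp [ 0.5686 -0.1777  0.1143] F [ 0.  -0.5  0.1] op 0.0459
 x [ 0.196 -0.034 -0.98 ] y [0.204 0.979 0.007] z [ 0.959 -0.201  0.199]
total d [-0.0043  0.0003  0.006 ] rv [ 0.35 -0.53 -0.47] | N 1 row [-0.00431  0.00025  0.00604] [ 0.351 -0.525 -0.465]
```

View pics/w1.png

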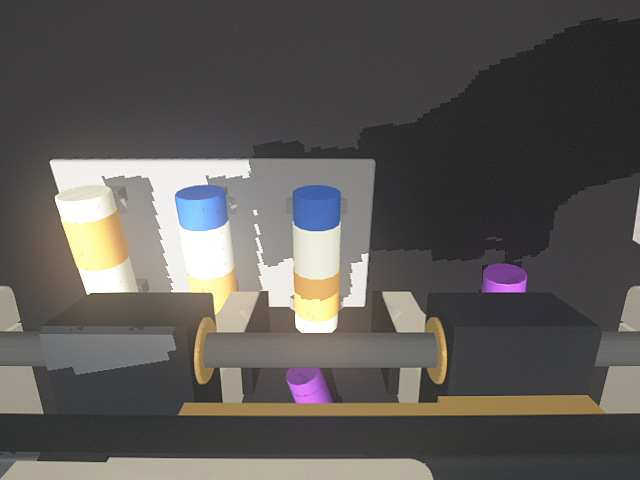

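Wrist view: the chosen spare, white and ochre with a blue cap at (317,205), is centred between the fingers at columns 243 and 390. The purple bottles are off to the side. I'll descend.

Run:
```python
from reach import *
o=st(); plan(o,cradle(12,-1),[.5747,-.1801,.06],N=4)
```

```text
t 2.33 q [   3.    14.2  -30.5    4.6  -34.1 -108.3] tcp [ 0.5371 -0.1724  0.2709] grasp [ 0.5686 -0.1779  0.1152] F [ 0.5 -0.1 -0.2] op 0.0454
 x [ 0.198 -0.035 -0.98 ] y [0.204 0.979 0.007] z [ 0.959 -0.201  0.201]
total d [ 0.0553 -0.     -0.006 ] rv [ 0.36 -0.41 -0.46] | N 4 row [ 1.383e-02  4.000e-05 -1.530e-03] [ 0.09  -0.101 -0.115]
```

```bash
python3 -m inch '[0.014,0,-0.0015,0.1,-0.1,-0.1,0.044,0.014,0,-0.0015,0.1,-0.1,-0.1,0.044,0.014,0,-0.0015,0.1,-0.1,-0.1,0.044,0.014,0,-0.0015,0.1,-0.1,-0.1,0.044,0,0,0,0,0,0,0.044]'
python3 - <<'E'
from reach import *
o=st(); plan(o,cradle(12,-1),[.5747,-.1801,.036],N=2)
E
```

```text
clock: 2.95
tool_pos: [0.5407, -0.1742, 0.2191]
orientation: [1.0, 77.2, -11.2]
force: [0.2, 1.1, 0.2]
opening: 0.0441
t 2.95 q [   2.9   18.4  -34.7    7.4  -24.7 -111.5] tcp [ 0.5407 -0.1742  0.2191] grasp [ 0.5752 -0.181   0.064 ] F [0.2 1.1 0.2] op 0.0441
 x [ 0.217 -0.043 -0.975] y [0.211 0.977 0.004] z [ 0.953 -0.207  0.222]
total d [ 0.0272  0.0013 -0.0047] rv [-0.04  0.8  -0.22] | N 2 row [ 0.01361  0.00067 -0.00229] [-0.021  0.401 -0.11 ]
```

```bash
python3 -m inch '[0.009,0.0004,-0.0016,0,0.2,0,0.044,0.009,0.0004,-0.0016,0,0.2,0,0.044,0.009,0.0004,-0.0016,0,0.2,0,0.044,0,0,0,0,0,0,0.044]'
python3 - <<'E'
from reach import *
o=st(); plan(o,cradle(12,-1),[.5747,-.1801,.036],N=1)
E
```

```text
clock: 3.45
tool_pos: [0.5423, -0.1732, 0.1922]
orientation: [1.3, 77.6, -10.9]
force: [0.6, 0.4, -0.5]
opening: 0.0439
t 3.45 q [   2.9   20.9  -35.9    8.1  -21.3 -112.3] tcp [ 0.5423 -0.1732  0.1922] grasp [ 0.5758 -0.1797  0.0369] F [ 0.6  0.4 -0.5] op 0.0439
 x [ 0.211 -0.041 -0.977] y [0.211 0.978 0.005] z [ 0.955 -0.207  0.215]
total d [ 0.0007  0.0001 -0.    ] rv [-0.03  0.4  -0.28] | N 1 row [ 7.1e-04  1.1e-04 -4.0e-05] [-0.029  0.399 -0.278]
```

Close.

```bash
python3 -m inch '[0.0005,0,0,0,0,0,0.03,0,0,0,0,0,0,0.02,0,0,0,0,0,0,0.01,0,0,0,0,0,0,0.01,0,0,0,0,0,0,0.01]'
python3 - <<'E'
from reach import *
o=st(); print(o['force'])
E
```

```text
clock: 4.08
tool_pos: [0.5423, -0.1743, 0.1924]
orientation: [1.1, 77.6, -11.2]
force: [-1.2, -0.4, -1.0]
opening: 0.0267
t 4.08 q [   2.8   20.9  -35.9    8.2  -21.3 -112.3] tcp [ 0.5423 -0.1743  0.1924] grasp [ 0.5758 -0.1809  0.0371] F [-1.2 -0.4 -1. ] op 0.0267
 x [ 0.211 -0.042 -0.977] y [0.212 0.977 0.004] z [ 0.954 -0.207  0.215]
[-1.21145645 -0.42270722 -1.01295109]
```

```bash
python3 -m inch '[-0.01,0,0.002,0,0,0,0.01,-0.025,0,0.0055,0,0,0,0.01,-0.03,0,0.0065,0,0,0,0.01,-0.04,0,0.0085,0,0,0,0.01,-0.04,0,0.0085,0,0,0,0.01,0,0,0,0,0,0,0.01]'
python3 - <<'E'
from reach import *
from plant import ctrl
o=st()
s=ctrl.snapshot("wrist"); cv2.imwrite("pics/w2.png",s["color"][:,:,::-1])
Rt=place(182,12,-1)
g=np.array([.595,.118,.17]); plan(o,Rt,g)
q=np.array(o['joint_pos'])
for k in ik(Rt,g-.159*Rt[:,0],10,q0=q): print(k.round(0))
E
```

```text
clock: 4.82
tool_pos: [0.5413, -0.1736, 0.3487]
orientation: [1.4, 77.5, -10.7]
force: [0.8, 0.5, -1.2]
opening: 0.0273
t 4.83 q [   3.     9.4  -24.8    4.2  -43.8 -107.8] tcp [ 0.5413 -0.1736  0.3487] grasp [ 0.5751 -0.18    0.1935] F [ 0.8  0.5 -1.2] op 0.0273
 x [ 0.212 -0.04  -0.976] y [0.209 0.978 0.005] z [ 0.955 -0.205  0.216]
total d [0.1747 0.3335 0.1071] rv [-12.99  90.01  -8.75] | N 10 row [0.00392 0.03274 0.0246 ] [-1.299  9.001 -0.875]
[  18.   62.   43.  -28. -145. -117.]
```

View pics/w2.png

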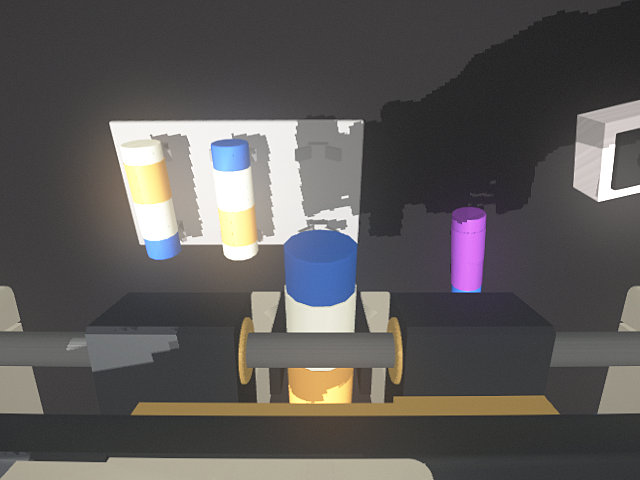

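Run:
```python
from reach import *
o=st()
Rt=place(182,12,-1)
g=np.array([.595,.118,.22]); T1=plan(o,Rt,g,N=14)
from scipy.linalg import logm,expm
T0=np.eye(4);T0[:3,:3]=rot(o['orientation']);T0[:3,3]=o['tool_pos']
L=logm(np.linalg.inv(T0)@T1).real; q=o['joint_pos']
for f in np.linspace(0,1,8):
    T=T0@expm(L*f); k=ik(T[:3,:3],T[:3,3],1,q0=q)
    if k:q=k[0]
    print(round(f,2),(T[:3,3]+.159*T[:3,0]).round(3),len(k),q.round(0))
```

```text
t 4.88 q [   3.     9.5  -24.9    4.2  -43.8 -107.9] tcp [ 0.5406 -0.1736  0.3468] grasp [ 0.5739 -0.1799  0.1914] F [ 0.1 -0.1 -0.6] op 0.0273
 x [ 0.209 -0.04  -0.977] y [0.21  0.978 0.005] z [ 0.955 -0.206  0.213]
total d [0.1236 0.334  0.1192] rv [-13.    89.83  -8.77] | N 14 row [-0.00129  0.02309  0.01572] [-0.929  6.417 -0.627]
0.0 [ 0.574 -0.18   0.191] 1 [   3.    9.  -25.    4.  -44. -108.]
0.14 [ 0.578 -0.137  0.195] 1 [   6.   15.  -14.    1.  -61. -107.]
0.29 [ 0.581 -0.095  0.199] 1 [   9.   22.   -3.   -2.  -78. -107.]
0.43 [ 0.585 -0.052  0.203] 1 [  11.   30.    7.   -5.  -93. -107.]
0.57 [ 0.588 -0.01   0.207] 1 [  13.   38.   17.   -9. -108. -107.]
0.71 [0.59  0.033 0.211] 1 [  14.   46.   27.  -14. -122. -109.]
0.86 [0.593 0.075 0.215] 1 [  16.   53.   36.  -20. -136. -113.]
1.0 [0.595 0.118 0.22 ] 1 [  18.   59.   45.  -31. -149. -121.]
```

```bash
python3 -m inch '[-0.0013,0.023,0.0157,-0.9,6.4,-0.6,0.01,-0.0013,0.023,0.0157,-0.9,6.4,-0.6,0.01,-0.0013,0.023,0.0157,-0.9,6.4,-0.6,0.01,-0.0013,0.023,0.0157,-0.9,6.4,-0.6,0.01,-0.0013,0.023,0.0157,-0.9,6.4,-0.6,0.01,-0.0013,0.023,0.0157,-0.9,6.4,-0.6,0.01,-0.0013,0.023,0.0157,-0.9,6.4,-0.6,0.01]'
python3 - <<'E'
from reach import *
o=st()
plan(o,place(182,12,-1),[.595,.118,.22])
E
```

```text
clock: 5.75
tool_pos: [0.6715, -0.0288, 0.3328]
orientation: [-175.5, 55.4, 178.5]
force: [0.3, -0.2, -0.1]
opening: 0.0272
t 5.75 q [  11.7   34.6   12.7   -7.6 -101.9 -107. ] tcp [ 0.6715 -0.0288  0.3328] grasp [ 0.5812 -0.0265  0.202 ] F [ 0.3 -0.2 -0.1] op 0.0272
 x [-0.568  0.014 -0.823] y [ 0.09   0.995 -0.045] z [ 0.818 -0.099 -0.567]
total d [0.023  0.1621 0.0946] rv [-6.25 43.22 -4.64] | N 5 row [-0.00243  0.03165  0.02122] [-1.249  8.643 -0.929]
```

```bash
python3 -m inch '[-0.0018,0.0226,0.0154,-0.9,6.2,-0.7,0.01,-0.0018,0.0226,0.0154,-0.9,6.2,-0.7,0.01,-0.0018,0.0226,0.0154,-0.9,6.2,-0.7,0.01,-0.0018,0.0226,0.0154,-0.9,6.2,-0.7,0.01,-0.0018,0.0226,0.0154,-0.9,6.2,-0.7,0.01,-0.0018,0.0226,0.0154,-0.9,6.2,-0.7,0.01,-0.0018,0.0226,0.0154,-0.9,6.2,-0.7,0.01]'
python3 - <<'E'
from reach import *
from plant import ctrl
o=st()
plan(o,place(182,12,-1),[.595,.118,.22])
for n in ("top","scene"):
    s=ctrl.snapshot(n); cv2.imwrite(f"pics/{n}1.png",s["color"][:,:,::-1]); np.savez(n+"1.npz",**s)
E
```

```text
clock: 6.62
tool_pos: [0.7492, 0.13, 0.2354]
orientation: [179.9, 9.5, -177.5]
force: [-0.4, -0.1, -1.1]
opening: 0.027
t 6.62 q [  18.1   60.7   44.8  -32.4 -150.3 -121.4] tcp [0.7492 0.13   0.2354] grasp [0.5925 0.1231 0.2091] F [-0.4 -0.1 -1.1] op 0.027
 x [-0.985 -0.043 -0.165] y [-0.044  0.999  0.001] z [ 0.165  0.008 -0.986]
total d [-0.0039 -0.0066 -0.0173] rv [ 0.17 -2.48  0.48] | N 1 row [-0.0039  -0.00656 -0.01726] [ 0.166 -2.485  0.481]
```

View pics/scene1.png

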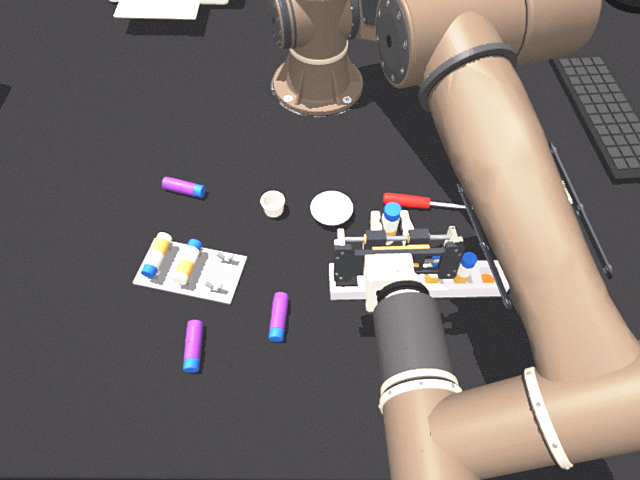

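```bash
python3 -m inch '[-0.004,-0.0066,-0.012,0.2,-2.5,0.5,0.01,0,0,0,0,0,0,0.01]'
python3 - <<'E'
from reach import *
from plant import ctrl
o=st()
plan(o,place(182,12,-1),[.595,.118,.16])
o=ctrl.get_obs()
s=ctrl.snapshot("wrist"); cv2.imwrite(f"pics/w3.png",s["color"][:,:,::-1]); np.savez("w3.npz",o_t=o['tool_pos'],o_o=o['orientation'],**s)
t=dict(np.load("top0.npz")); H=hsv(t); m=((H[...,0]<8)|(H[...,0]>172))&(H[...,1]>150)&(H[...,2]>80); m[:, 160:]=0
P,_=cloud(t,m); print("jar lid",np.median(P,0).round(3),np.percentile(P,97,0).round(3))
E
```

```text
clock: 6.98
tool_pos: [0.7511, 0.1242, 0.2435]
orientation: [-179.9, 11.9, -178.0]
force: [0.6, -0.3, -0.1]
opening: 0.0275
t 6.97 q [  17.8   59.8   44.5  -30.8 -148.6 -120.5] tcp [0.7511 0.1242 0.2435] grasp [0.5956 0.1188 0.2106] F [ 0.6 -0.3 -0.1] op 0.0275
 x [-0.978 -0.034 -0.207] y [-0.034  0.999 -0.002] z [ 0.207  0.005 -0.978]
total d [ 0.0111 -0.0006  0.0492] rv [-0.11 -0.08 -0.02] | N 1 row [ 0.0111  -0.00065  0.04921] [-0.108 -0.075 -0.015]
jar lid [0.837 0.44  0.088] [0.87  0.483 0.092]
```

View pics/w3.png

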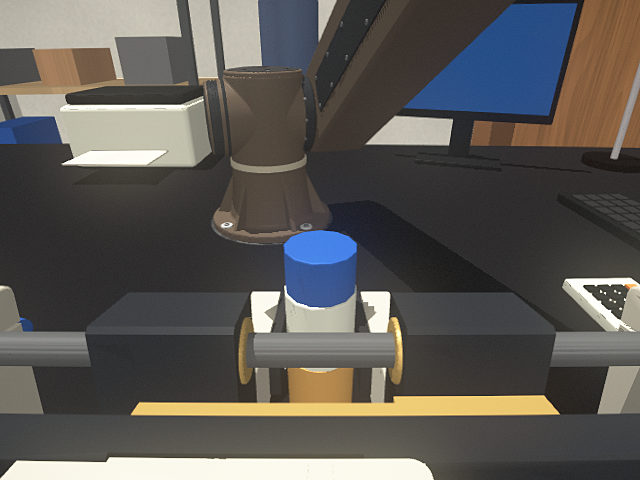

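View pics/top1.png

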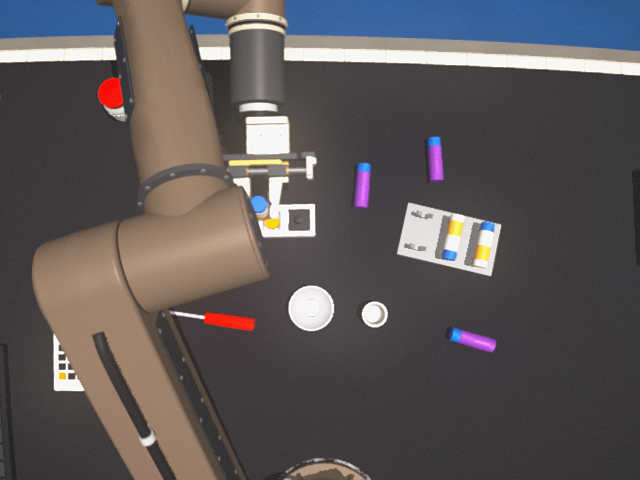

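Run:
```python
from reach import *
w=dict(np.load("w3.npz")); o=dict(tool_pos=w['o_t'],orientation=w['o_o'])
H=hsv(w); h,S,v=H[...,0],H[...,1],H[...,2]
rows=np.arange(480)[:,None];cols=np.arange(640)[None]
m=(h>98)&(h<125)&(S>120)&(v>80)&(rows>225)&(rows<310)&(cols>275)&(cols<365)
P,uv=cloud(w,m,o); zt=np.percentile(P[:,2],97)
T=P[P[:,2]>zt-.004]; print("cap top z",zt,"pts",len(T),"xy",((np.percentile(T,2,0)+np.percentile(T,98,0))/2).round(4),np.ptp(T,axis=0).round(3))
# side edges at rows -> silhouettes centre on vertical plane: per-height centre y
for r in (268,280,290): 
    c=np.nonzero(m[r])[0]; q=cloud(w,m&(rows==r),o)[0]; print(r,c.min(),c.max(),"y mid",(np.median(q[:,1])).round(4),"front x",q[:,0].max().round(4),"z",q[:,2].mean().round(4))
b=(rows>306)&(rows<330)&(cols>292)&(cols<350)
q=cloud(w,b,o)[0]
for z0 in np.arange(.2,.29,.01):
    a=np.vstack([P,q]); k=a[(np.abs(a[:,2]-z0)<.005)]; 
    if len(k)>20: print("z",z0.round(3),"front x",np.percentile(k[:,0],90).round(4),"y",np.median(k[:,1]).round(4))
t=dict(np.load("top1.npz")); H=hsv(t); h,S,v=H[...,0],H[...,1],H[...,2]
m=(h>98)&(h<125)&(S>120)&(v>80)&(np.abs(rows-206)<15)&(np.abs(cols-259)<15)
P,_=cloud(t,m); zt=np.percentile(P[:,2],97); T=P[P[:,2]>zt-.005]; print("top view cap",zt,np.median(T,0).round(4))
print("grasp",(o['tool_pos']+.159*rot(o['orientation'])[:,0]).round(4))
```

```text
cap top z 0.24897743281458634 pts 2570 xy [0.5959 0.1189 0.2472] [0.028 0.026 0.005]
268 284 355 y mid 0.119 front x 0.6084 z 0.242
280 286 354 y mid 0.1191 front x 0.6086 z 0.2407
290 287 353 y mid 0.1197 front x 0.6084 z 0.2367
z 0.22 front x 0.6082 y 0.1195
z 0.23 front x 0.6082 y 0.1192
z 0.24 front x 0.6077 y 0.1192
z 0.25 front x 0.6068 y 0.1189
top view cap 0.48849977888878304 [0.5501 0.0997 0.4931]
grasp [0.5956 0.1188 0.2106]
```

```bash
python3 -m inch '[0.0046,0,0.0216,0,0,0,0.01,0.0046,0,0.0216,0,0,0,0.01,0.0046,0,0.0216,0,0,0,0.01,0.0046,0,0.0216,0,0,0,0.01,0.003,0,0.014,0,0,0,0.01,0,0,0,0,0,0,0.01]'
python3 - <<'E'
from reach import *
o=st()
plan(o,place(182,12,-1),[.595,.118,.085])
E
```

```text
clock: 7.78
tool_pos: [0.7495, 0.1233, 0.1315]
orientation: [-179.9, 11.7, -178.1]
force: [0.3, -0.7, 0.1]
opening: 0.0271
t 7.78 q [  18.3   66.3   41.8  -25.6 -140.4 -113.8] tcp [0.7495 0.1233 0.1315] grasp [0.5939 0.1181 0.0992] F [ 0.3 -0.7  0.1] op 0.0271
 x [-0.979 -0.033 -0.203] y [-0.033  0.999 -0.002] z [ 0.203  0.005 -0.979]
total d [0.0018 0.0001 0.0133] rv [-0.12 -0.3  -0.09] | N 1 row [0.00178 0.00013 0.01331] [-0.122 -0.297 -0.086]
```

```bash
python3 -m inch '[0.0008,0,0.005,0,-0.1,0,0.01,0.0008,0,0.005,0,-0.1,0,0.01,0.0008,0,0.004,0,0,0,0.01,0,0,0,0,0,0,0.01]'
python3 - <<'E'
from reach import *
from plant import ctrl
o=st()
plan(o,place(182,12,-1),[.595,.118,.074])
s=ctrl.snapshot("scene"); cv2.imwrite(f"pics/scene2.png",cv2.resize(s["color"][150:330,280:520,::-1],None,fx=3,fy=3))
E
```

```text
clock: 8.28
tool_pos: [0.7508, 0.1234, 0.1187]
orientation: [-179.9, 12.1, -178.1]
force: [-0.7, 0.6, -0.1]
opening: 0.027
t 8.28 q [  18.3   67.2   41.9  -25.  -139.3 -113.1] tcp [0.7508 0.1234 0.1187] grasp [0.5954 0.1182 0.0853] F [-0.7  0.6 -0.1] op 0.027
 x [-0.977 -0.033 -0.21 ] y [-0.033  0.999 -0.001] z [ 0.21   0.006 -0.978]
total d [0.0028 0.0001 0.0113] rv [-0.08  0.12 -0.08] | N 1 row [2.790e-03 8.000e-05 1.129e-02] [-0.077  0.124 -0.081]
```

View pics/scene2.png

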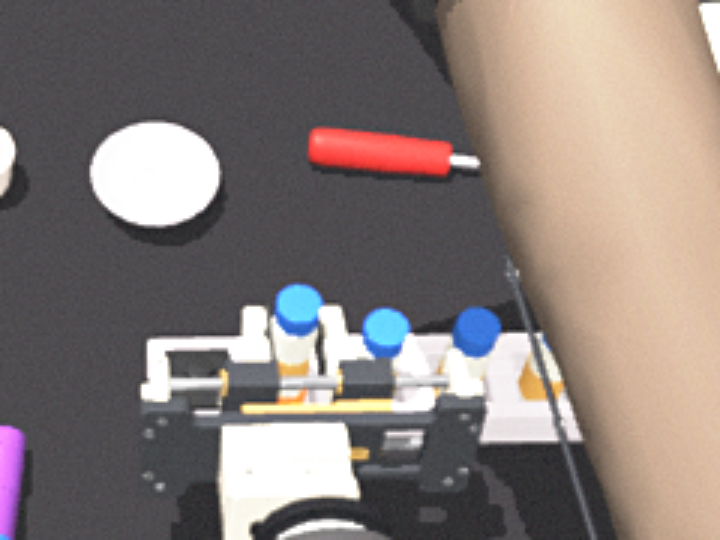

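```bash
cat >m.sh <<'E'
python3 - <<'E'
from plant import ctrl
import numpy as np
from h import rot
o=ctrl.get_obs(); print("grasp",np.round(o['tool_pos']+.159*rot(o['orientation'])[:,0],4),"F",np.round(o['force'],2),"M",np.round(o['moment'],2))
E
E
python3 -m inch '[0.0003,0,0.0015,0,0,0,0.01,0.0003,0,0.0015,0,0,0,0.01,0.0003,0,0.0015,0,0,0,0.01]' >/dev/null; bash m.sh; python3 -m inch '[0.0003,0,0.0015,0,0,0,0.01,0.0003,0,0.0015,0,0,0,0.01]' >/dev/null; bash m.sh; python3 -m inch '[0.0002,0,0.001,0,0,0,0.01]' >/dev/null; bash m.sh
```

```text
grasp [0.5959 0.1182 0.0815] F [ 0.31  0.38 -0.46] M [ 0.08 -3.43  0.06]
grasp [0.5959 0.1182 0.0782] F [-0.75  0.09  0.22] M [ 0.07 -3.39  0.02]
grasp [0.5959 0.1182 0.077 ] F [ 0.16 -0.48  0.14] M [ 0.08 -3.34 -0.01]
```

```bash
for i in 1; do python3 -m inch '[0.0002,0,0.001,0,0,0,0.01]' >/dev/null; bash m.sh; python3 -m inch '[0.0002,0,0.001,0,0,0,0.01]' >/dev/null; bash m.sh;  done
```

```text
grasp [0.5959 0.1182 0.0759] F [ 0.66 -0.52 -0.34] M [ 0.09 -3.39 -0.05]
grasp [0.5959 0.1182 0.0748] F [ 0.83 -0.32 -0.22] M [ 0.06 -3.39  0.02]
```

```bash
python3 -m inch '[0.0002,0,0.001,0,0,0,0.01]' >/dev/null; bash m.sh
```

```text
grasp [0.5959 0.1182 0.0737] F [ 0.08  0.11 -0.01] M [ 0.06 -3.4   0.01]
```

```bash
python3 -m inch '[0.0002,0,0.0006,0,0,0,0.01]' >/dev/null; bash m.sh; python3 -m inch '[0.0002,0,0.0006,0,0,0,0.01]' >/dev/null; bash m.sh
```

```text
grasp [0.5959 0.1182 0.073 ] F [0.23 0.86 0.05] M [ 0.03 -3.38  0.04]
grasp [0.5958 0.1181 0.0726] F [0.94 0.2  1.82] M [ 0.16 -2.66 -0.2 ]
```

```bash
python3 -m inch '[0.0002,0,0.0006,0,0,0,0.01]' >/dev/null; bash m.sh
```

```text
grasp [0.5958 0.1181 0.0724] F [0.25 1.47 2.68] M [ 0.22 -2.34 -0.24]
```

```bash
python3 -m inch '[0.0002,0,0.0006,0,0,0,0.01]' >/dev/null; bash m.sh
```

```text
grasp [0.5958 0.1181 0.0722] F [1.37 1.12 4.06] M [ 0.19 -2.16 -0.34]
```

```bash
python3 -m inch '[0,0,-0.0004,0,0,0,0.01]' >/dev/null; bash m.sh;python3 -m inch '[0,0,-0.0002,0,0,0,0.01]' >/dev/null; bash m.sh
```

```text
grasp [0.5958 0.1181 0.0727] F [0.53 0.8  0.55] M [ 0.12 -3.04 -0.01]
grasp [0.5958 0.1181 0.0728] F [ 0.19 -0.06  0.95] M [ 0.15 -3.1  -0.07]
```

```bash
python3 -m inch '[0,0,0,0,0,0,0.029,0,0,0,0,0,0,0.031,0,0,0,0,0,0,0.034,0,0,0,0,0,0,0.034]'
python3 - <<'E'
from reach import *
from plant import ctrl
o=ctrl.get_obs(); s=ctrl.snapshot("wrist"); cv2.imwrite("pics/w4.png",s["color"][:,:,::-1])
st()
w=s; H=hsv(w); h,S,v=H[...,0],H[...,1],H[...,2]
rows=np.arange(480)[:,None];cols=np.arange(640)[None]
m=(h>98)&(h<125)&(S>120)&(v>80)&(rows>215)&(rows<310)&(cols>275)&(cols<365)
P,uv=cloud(w,m,o); zt=np.percentile(P[:,2],97)
T=P[P[:,2]>zt-.004]; print("cap top z",zt,"xy",((np.percentile(T,2,0)+np.percentile(T,98,0))/2).round(4))
E
```

```text
clock: 10.7
tool_pos: [0.7509, 0.1233, 0.1056]
orientation: [-180.0, 12.2, -178.1]
force: [0.8, 0.7, -0.0]
opening: 0.0335
t 10.75 q [  18.3   68.    41.9  -24.6 -138.5 -112.5] tcp [0.7509 0.1233 0.1056] grasp [0.5956 0.1181 0.072 ] F [-0.2 -0.4  0.3] op 0.0339
 x [-0.977 -0.033 -0.211] y [-0.034  0.999 -0.001] z [ 0.211  0.006 -0.977]
cap top z 0.11105921954058759 xy [0.5966 0.1181 0.1093]
```

View pics/w4.png

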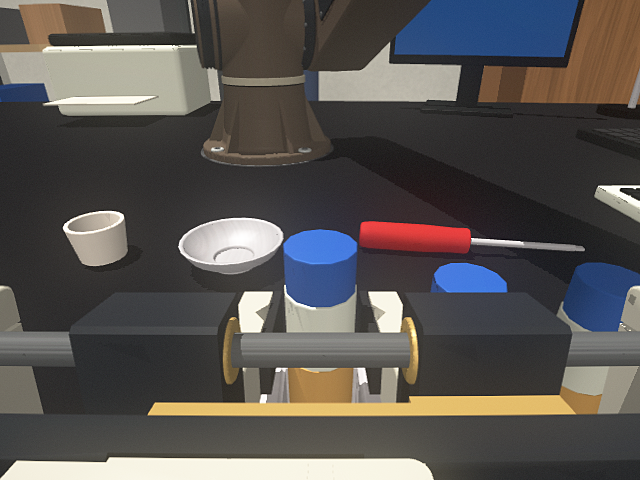

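```bash
python3 -m inch '[-0.008,0,0,0,0,0,0.034,-0.015,0,0,0,0,0,0.034,-0.015,0,0,0,0,0,0.034,-0.012,0,0,0,0,0,0.034,0,0,0,0,0,0,0.034]'; bash m.sh
python3 - <<'E'
from reach import *
o=st(); 
# go up then back to cradle B hover
Rt=cradle(12,-1); c=ax(167.8,0,0); g=np.array([.569,-.244,.15])+.008*c; print(g)
plan(o,Rt,g)
E
```

```text
clock: 11.38
tool_pos: [0.8024, 0.1248, 0.1171]
orientation: [-179.9, 12.3, -178.0]
force: [-0.5, 0.2, -0.2]
opening: 0.034
grasp [0.6472 0.1194 0.0834] F [-0.45  0.19 -0.22] M [ 0.09 -3.25  0.01]
t 11.38 q [  17.2   72.5   56.   -28.5 -147.5 -117.9] tcp [0.8024 0.1248 0.1171] grasp [0.6472 0.1194 0.0834] F [-0.5  0.2 -0.2] op 0.034
 x [-0.977 -0.034 -0.212] y [-0.034  0.999 -0.001] z [ 0.212  0.006 -0.977]
[ 0.56118067 -0.2423094   0.15      ]
total d [ 0.2393 -0.3508 -0.2444] rv [ 13.15 -89.24   8.58] | N 10 row [ 0.00108 -0.03931 -0.03344] [ 1.315 -8.924  0.858]
```

```bash
python3 -m inch '[-0.003,0,-0.02,0,0,0,0.034,-0.003,0,-0.03,0,0,0,0.034,-0.003,0,-0.04,0,0,0,0.034,-0.003,0,-0.04,0,0,0,0.034]'
python3 - <<'E'
from reach import *
from plant import ctrl
o=st(); 
Rt=cradle(12,-1); c=ax(167.8,0,0); g=np.array([.569,-.244,.15])+.008*c
T1=plan(o,Rt,g,N=14)
from scipy.linalg import logm,expm
T0=np.eye(4);T0[:3,:3]=rot(o['orientation']);T0[:3,3]=o['tool_pos']
L=logm(np.linalg.inv(T0)@T1).real; q=o['joint_pos']
for f in np.linspace(0,1,8):
    T=T0@expm(L*f); k=ik(T[:3,:3],T[:3,3],1,q0=q)
    if k:q=k[0]
    print(round(f,2),(T[:3,3]+.159*T[:3,0]).round(3),len(k),q.round(0))
s=ctrl.snapshot("scene"); cv2.imwrite("pics/scene3.png",s["color"][:,:,::-1])
E
```

```text
clock: 11.88
tool_pos: [0.7847, 0.1246, 0.2517]
orientation: [-179.8, 12.0, -177.9]
force: [0.7, -0.2, 0.5]
opening: 0.0339
t 11.88 q [  16.7   62.8   54.1  -35.4 -154.7 -126. ] tcp [0.7847 0.1246 0.2517] grasp [0.6293 0.119  0.2188] F [ 0.7 -0.2  0.5] op 0.0339
 x [-0.978 -0.035 -0.207] y [-0.035  0.999 -0.003] z [ 0.207  0.005 -0.978]
total d [ 0.2517 -0.3508 -0.1074] rv [ 13.15 -89.5    8.75] | N 14 row [ 0.00804 -0.02737 -0.01639] [ 0.94  -6.393  0.625]
0.0 [0.629 0.119 0.219] 1 [  17.   63.   54.  -35. -155. -126.]
0.14 [0.618 0.067 0.213] 1 [  15.   55.   41.  -20. -139. -113.]
0.29 [0.606 0.015 0.206] 1 [  13.   47.   29.  -12. -123. -108.]
0.43 [ 0.595 -0.036  0.197] 1 [  11.   39.   18.   -7. -108. -105.]
0.57 [ 0.585 -0.088  0.187] 1 [   8.   31.    6.   -4.  -92. -104.]
0.71 [ 0.576 -0.139  0.175] 1 [   5.   24.   -5.   -1.  -75. -103.]
0.86 [ 0.568 -0.191  0.163] 1 [   1.   18.  -16.    1.  -58. -102.]
1.0 [ 0.561 -0.242  0.15 ] 1 [  -4.   13.  -26.    3.  -39. -100.]
```

View pics/scene3.png

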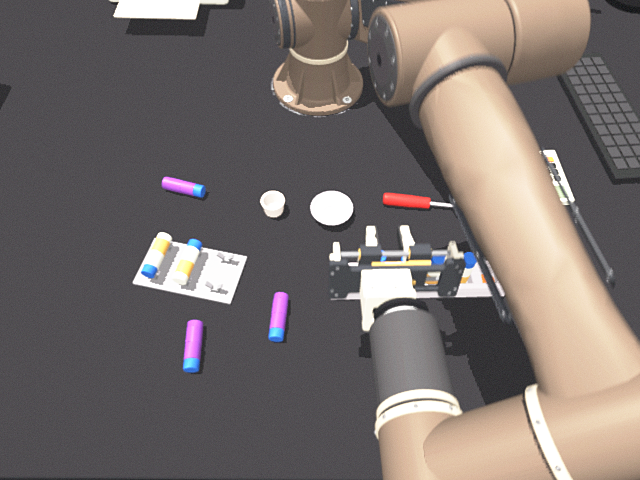

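```bash
python3 -m inch '[0.008,-0.0274,-0.0164,0.9,-6.4,0.6,0.034,0.008,-0.0274,-0.0164,0.9,-6.4,0.6,0.034,0.008,-0.0274,-0.0164,0.9,-6.4,0.6,0.044,0.008,-0.0274,-0.0164,0.9,-6.4,0.6,0.044,0.008,-0.0274,-0.0164,0.9,-6.4,0.6,0.044,0.008,-0.0274,-0.0164,0.9,-6.4,0.6,0.044,0.008,-0.0274,-0.0164,0.9,-6.4,0.6,0.044,0.008,-0.0274,-0.0164,0.9,-6.4,0.6,0.044]'
python3 - <<'E'
from reach import *
from plant import ctrl
o=st(); 
Rt=cradle(12,-1); c=ax(167.8,0,0); g=np.array([.569,-.244,.12])+.008*c
plan(o,Rt,g,N=8)
s=ctrl.snapshot("scene"); cv2.imwrite("pics/scene4.png",cv2.resize(s["color"][180:340,260:540,::-1],None,fx=2.7,fy=2.7));np.savez("scene4.npz",**s)
E
```

```text
clock: 12.92
tool_pos: [0.6469, -0.0948, 0.3581]
orientation: [-174.2, 67.0, 179.4]
force: [-0.8, -0.1, 0.0]
opening: 0.0439
t 12.93 q [   7.7   27.9    5.3   -3.2  -90.2 -103.4] tcp [ 0.6469 -0.0948  0.3581] grasp [ 0.5848 -0.0941  0.2117] F [-0.8 -0.1  0. ] op 0.0439
 x [-0.39   0.004 -0.921] y [ 0.103  0.994 -0.039] z [ 0.915 -0.11  -0.388]
total d [ 0.1215 -0.1486 -0.0604] rv [  6.14 -34.71   2.88] | N 8 row [ 0.01252 -0.01929 -0.01052] [ 0.768 -4.339  0.359]
```

View pics/scene4.png

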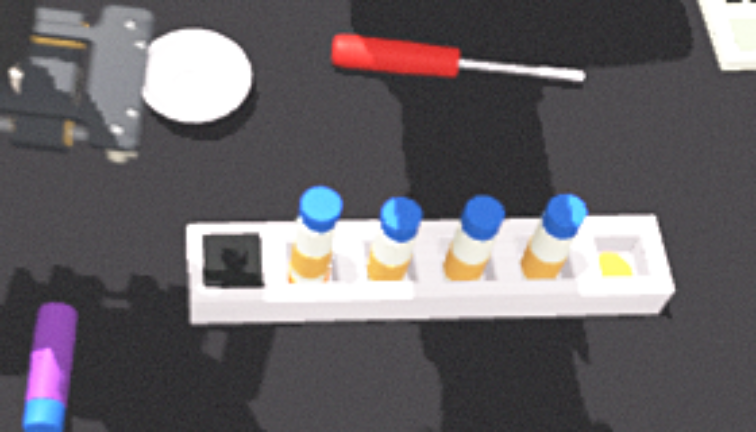

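The first spare stands upright beside the plug (crop, about (315,235)) and the stored bottles are unchanged. Next is spare B.

```bash
python3 -m inch '[0.01,-0.0193,-0.0105,0.8,-4.3,0.4,0.044,0.01,-0.0193,-0.0105,0.8,-4.3,0.4,0.044,0.01,-0.0193,-0.0105,0.8,-4.3,0.4,0.044,0.01,-0.0193,-0.0105,0.8,-4.3,0.4,0.044,0.01,-0.0193,-0.0105,0.8,-4.3,0.4,0.044,0.01,-0.0193,-0.0105,0.8,-4.3,0.4,0.044,0.01,-0.0193,-0.0105,0.8,-4.3,0.4,0.044,0.01,-0.0193,-0.0105,0.8,-4.3,0.4,0.044,0,0,0,0,0,0,0.044]'
python3 - <<'E'
from reach import *
from plant import ctrl
o=st(); 
Rt=cradle(12,-1); c=ax(167.8,0,0); g=np.array([.569,-.244,.10])+.008*c
plan(o,Rt,g,N=1)
s=ctrl.snapshot("wrist"); cv2.imwrite("pics/w5.png",s["color"][:,:,::-1])
E
```

```text
clock: 14.1
tool_pos: [0.5161, -0.2401, 0.3157]
orientation: [4.0, 75.1, -9.3]
force: [1.2, -0.8, 0.7]
opening: 0.0435
t 14.1 q [ -4.8  11.  -27.1   1.9 -37.2 -99.8] tcp [ 0.5161 -0.2401  0.3157] grasp [ 0.5563 -0.2467  0.162 ] F [ 1.2 -0.8  0.7] op 0.0435
 x [ 0.253 -0.041 -0.967] y [0.227 0.974 0.018] z [ 0.94  -0.224  0.256]
total d [ 0.0611  0.0065 -0.0044] rv [-1.14  2.83 -0.78] | N 1 row [ 0.06115  0.0065  -0.00444] [-1.139  2.826 -0.78 ]
```

View pics/w5.png

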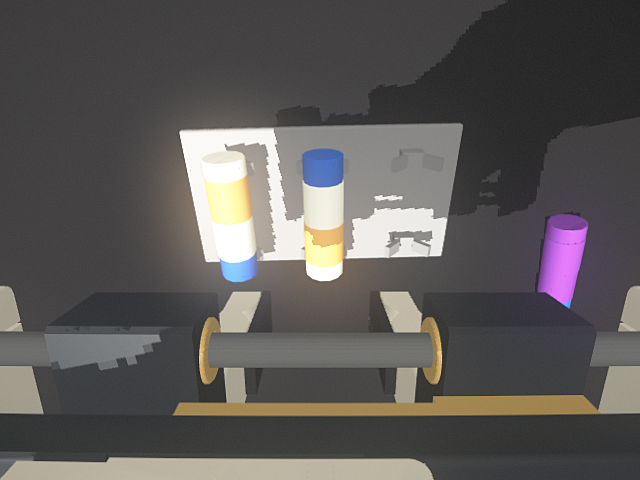

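Wrist view: the middle spare, with a blue cap at (323,165) and white/ochre body, is lined up between the fingers.

```bash
python3 -m inch '[0.02,0.0022,-0.0015,-0.4,0.9,-0.3,0.044,0.02,0.0022,-0.0015,-0.4,0.9,-0.3,0.044,0.02,0.0022,-0.0015,-0.4,0.9,-0.3,0.044,0,0,0,0,0,0,0.044]'
python3 - <<'E'
from reach import *
o=st(); 
Rt=cradle(12,-1); c=ax(167.8,0,0); g=np.array([.569,-.244,.036])+.008*c
plan(o,Rt,g,N=5)
E
```

```text
clock: 14.65
tool_pos: [0.5312, -0.2332, 0.2548]
orientation: [-1.1, 78.0, -13.0]
force: [0.0, 0.2, -1.2]
opening: 0.0441
t 14.65 q [  -3.7   16.7  -29.2    3.6  -32.3 -101. ] tcp [ 0.5312 -0.2332  0.2548] grasp [ 0.5633 -0.2406  0.0993] F [ 0.   0.2 -1.2] op 0.0441
 x [ 0.202 -0.047 -0.978] y [ 0.207  0.978 -0.004] z [ 0.957 -0.201  0.208]
total d [ 0.0616 -0.0023 -0.0149] rv [ 0.31 -0.02  0.17] | N 5 row [ 0.01231 -0.00049 -0.00298] [ 0.063 -0.004  0.034]
```

```bash
python3 -m inch '[0.0123,-0.0005,-0.003,0,0,0,0.044,0.0123,-0.0005,-0.003,0,0,0,0.044,0.0123,-0.0005,-0.003,0,0,0,0.044,0.0123,-0.0005,-0.003,0,0,0,0.044,0,0,0,0,0,0,0.044]'
python3 - <<'E'
from reach import *
o=st(); 
Rt=cradle(12,-1); c=ax(167.8,0,0); g=np.array([.569,-.244,.036])+.008*c
plan(o,Rt,g,N=1)
E
```

```text
clock: 15.28
tool_pos: [0.529, -0.2352, 0.2002]
orientation: [-1.2, 78.1, -13.1]
force: [-1.0, -0.3, 0.0]
opening: 0.0439
t 15.28 q [  -4.    21.1  -32.5    4.5  -24.7 -101.8] tcp [ 0.529  -0.2352  0.2002] grasp [ 0.561  -0.2426  0.0446] F [-1.  -0.3  0. ] op 0.0439
 x [ 0.201 -0.047 -0.978] y [ 0.207  0.978 -0.004] z [ 0.957 -0.201  0.206]
total d [ 0.0084 -0.0002 -0.0019] rv [ 0.31 -0.08  0.18] | N 1 row [ 0.00841 -0.00015 -0.00192] [ 0.315 -0.083  0.179]
```

```bash
python3 -m inch '[0.008,0,-0.002,0.3,0,0.2,0.044,0.001,0,0,0,0,0,0.044,0,0,0,0,0,0,0.03,0,0,0,0,0,0,0.02,0,0,0,0,0,0,0.01,0,0,0,0,0,0,0.01,0,0,0,0,0,0,0.01]'
python3 - <<'E'
from reach import *
o=st()
E
```

```text
clock: 16.15
tool_pos: [0.5292, -0.2362, 0.1922]
orientation: [0.0, 77.9, -12.2]
force: [0.5, 1.0, 0.7]
opening: 0.0272
t 16.15 q [  -4.2   21.8  -32.8    4.2  -23.5 -101.7] tcp [ 0.5292 -0.2362  0.1922] grasp [ 0.5617 -0.2432  0.0367] F [0.5 1.  0.7] op 0.0272
 x [ 0.204 -0.044 -0.978] y [0.212 0.977 0.   ] z [ 0.956 -0.207  0.209]
```

```bash
python3 -m inch '[-0.01,0,0.002,0,0,0,0.01,-0.025,0,0.0055,0,0,0,0.01,-0.03,0,0.0065,0,0,0,0.01,-0.04,0,0.0085,0,0,0,0.01,-0.045,0,0.0095,0,0,0,0.01,-0.045,0,0.0095,0,0,0,0.01,0,0,0,0,0,0,0.01]'
python3 - <<'E'
from reach import *
o=st()
Rt=place(175,12,-1); q=o['joint_pos']
from scipy.linalg import logm,expm
for g,N in (([.60,.342,.23],20),):
    T1=plan(o,Rt,g,N=N)
    T0=np.eye(4);T0[:3,:3]=rot(o['orientation']);T0[:3,3]=o['tool_pos']
    L=logm(np.linalg.inv(T0)@T1).real
    for f in np.linspace(0,1,9):
        T=T0@expm(L*f); k=ik(T[:3,:3],T[:3,3],1,q0=q)
        if k:q=k[0]
        print(round(f,2),(T[:3,3]+.159*T[:3,0]).round(3),len(k),q.round(0),[p.round(2).tolist() for p in pts(q)[1:]])
for az in (172,175,178,182):
  for z in (.13,.065):
    Rt=place(az,12,-1)
    for k in ik(Rt,np.array([.586,.342,z])-.159*Rt[:,0],1,q0=q): print(az,z,k.round(0),[p.round(2).tolist() for p in pts(k)[1:]])
E
```

```text
clock: 17.02
tool_pos: [0.5287, -0.2351, 0.4023]
orientation: [0.2, 77.8, -11.9]
force: [-0.1, -0.3, -0.8]
opening: 0.0271
t 17.02 q [ -4.    7.9 -18.1   2.1 -51.9 -99.2] tcp [ 0.5287 -0.2351  0.4023] grasp [ 0.5615 -0.242   0.2469] F [-0.1 -0.3 -0.8] op 0.0271
 x [ 0.206 -0.044 -0.977] y [0.21  0.978 0.001] z [ 0.956 -0.205  0.211]
total d [0.1583 0.5983 0.0712] rv [-6.6  90.05 -4.32] | N 20 row [0.00227 0.02983 0.01026] [-0.33   4.503 -0.216]
0.0 [ 0.562 -0.242  0.247] 1 [ -4.   8. -18.   2. -52. -99.] [[0.08, -0.01, 0.79], [0.5, -0.03, 0.59], [0.49, -0.23, 0.6]]
0.12 [ 0.572 -0.17   0.241] 1 [   3.   13.  -11.    1.  -65. -104.] [[0.13, 0.01, 0.79], [0.56, 0.03, 0.6], [0.57, -0.16, 0.6]]
0.25 [ 0.58  -0.097  0.236] 1 [   8.   19.   -3.   -2.  -79. -108.] [[0.19, 0.03, 0.77], [0.62, 0.09, 0.6], [0.64, -0.1, 0.59]]
0.38 [ 0.587 -0.024  0.232] 1 [  12.   26.    7.   -7.  -91. -111.] [[0.26, 0.06, 0.74], [0.69, 0.15, 0.59], [0.72, -0.04, 0.57]]
0.5 [0.592 0.049 0.228] 1 [  16.   33.   17.  -12. -104. -114.] [[0.32, 0.09, 0.7], [0.75, 0.21, 0.57], [0.79, 0.03, 0.53]]
0.62 [0.595 0.122 
[... 636 characters left out ...]
0.51, 0.23, 0.41], [0.92, 0.42, 0.28], [0.93, 0.29, 0.14]]
175 0.13 [  25.   66.   56.  -54. -143. -144.] [[0.5, 0.23, 0.44], [0.91, 0.43, 0.36], [0.94, 0.31, 0.2]]
175 0.065 [  26.   71.   56.  -50. -140. -139.] [[0.51, 0.24, 0.4], [0.92, 0.44, 0.28], [0.94, 0.31, 0.14]]
178 0.13 [  26.   67.   58.  -53. -145. -144.] [[0.5, 0.24, 0.43], [0.91, 0.44, 0.36], [0.94, 0.33, 0.2]]
178 0.065 [  27.   71.   57.  -49. -142. -139.] [[0.51, 0.26, 0.39], [0.91, 0.46, 0.28], [0.94, 0.33, 0.14]]
182 0.13 [  28.   68.   60.  -51. -147. -142.] [[0.5, 0.26, 0.42], [0.9, 0.47, 0.35], [0.94, 0.35, 0.2]]
182 0.065 [  28.   72.   59.  -47. -144. -137.] [[0.51, 0.27, 0.38], [0.9, 0.48, 0.28], [0.94, 0.35, 0.14]]
```

```bash
python3 -m inch '[0.0025,0.03,0.0103,-0.3,4.5,-0.2,0.01,0.0025,0.03,0.0103,-0.3,4.5,-0.2,0.01,0.0025,0.03,0.0103,-0.3,4.5,-0.2,0.01,0.0025,0.03,0.0103,-0.3,4.5,-0.2,0.01,0.0025,0.03,0.0103,-0.3,4.5,-0.2,0.01,0.0025,0.03,0.0103,-0.3,4.5,-0.2,0.01,0.0025,0.03,0.0103,-0.3,4.5,-0.2,0.01,0.0025,0.03,0.0103,-0.3,4.5,-0.2,0.01,0.0025,0.03,0.0103,-0.3,4.5,-0.2,0.01,0.0025,0.03,0.0103,-0.3,4.5,-0.2,0.01]'
python3 - <<'E'
from reach import *
o=st()
plan(o,place(175,12,-1),[.59,.342,.20],N=11)
E
```

```text
clock: 18.27
tool_pos: [0.6782, 0.0499, 0.3591]
orientation: [-177.8, 55.7, 173.0]
force: [0.2, -0.0, 0.0]
opening: 0.0273
t 18.27 q [  16.3   34.    17.6  -13.3 -105.3 -115.3] tcp [0.6782 0.0499 0.3591] grasp [0.5892 0.0608 0.2278] F [ 0.2 -0.   0. ] op 0.0273
 x [-0.56   0.069 -0.826] y [ 0.153  0.988 -0.022] z [ 0.814 -0.138 -0.564]
total d [0.0859 0.2882 0.0868] rv [-3.22 43.63 -2.52] | N 11 row [0.00418 0.0261  0.01093] [-0.293  3.966 -0.23 ]
```

```bash
python3 -m inch '[0.0042,0.0265,0.011,-0.3,4.1,-0.2,0.01,0.0042,0.0265,0.011,-0.3,4.1,-0.2,0.01,0.0042,0.0265,0.011,-0.3,4.1,-0.2,0.01,0.0042,0.0265,0.011,-0.3,4.1,-0.2,0.01,0.0042,0.0265,0.011,-0.3,4.1,-0.2,0.01,0.0042,0.0265,0.011,-0.3,4.1,-0.2,0.01,0.0042,0.0265,0.011,-0.3,4.1,-0.2,0.01,0.0042,0.0265,0.011,-0.3,4.1,-0.2,0.01,0.0042,0.0265,0.011,-0.3,4.1,-0.2,0.01,0.0042,0.0265,0.011,-0.3,4.1,-0.2,0.01]'
python3 - <<'E'
from reach import *
o=st()
plan(o,place(175,12,-1),[.587,.342,.20],N=2)
E
```

```text
clock: 19.52
tool_pos: [0.7417, 0.3182, 0.2338]
orientation: [180.0, 12.8, 174.9]
force: [0.2, 0.0, -1.1]
opening: 0.0274
t 19.52 q [  23.8   61.9   56.7  -57.7 -146.1 -149.7] tcp [0.7417 0.3182 0.2338] grasp [0.5873 0.3321 0.1987] F [ 0.2  0.  -1.1] op 0.0274
 x [-0.971  0.087 -0.221] y [0.089 0.996 0.   ] z [ 0.22  -0.02  -0.975]
total d [0.0008 0.0102 0.0006] rv [-0.03  0.77 -0.12] | N 2 row [0.00041 0.0051  0.00031] [-0.013  0.386 -0.059]
```

```bash
python3 -m inch '[0.0004,0.01,0.0005,0,0.8,0,0.01,0,0,0,0,0,0,0.01]'
python3 - <<'E'
from reach import *
from plant import ctrl
st(); o=ctrl.get_obs(); w=ctrl.snapshot("wrist"); cv2.imwrite("pics/w6.png",w["color"][:,:,::-1])
H=hsv(w); h,S,v=H[...,0],H[...,1],H[...,2]
rows=np.arange(480)[:,None];cols=np.arange(640)[None]
m=(h>98)&(h<125)&(S>120)&(v>60)&(rows>215)&(rows<310)&(cols>275)&(cols<365)
P,uv=cloud(w,m,o); zt=np.percentile(P[:,2],97)
T=P[P[:,2]>zt-.004]; print("cap top z",zt,"xy",((np.percentile(T,2,0)+np.percentile(T,98,0))/2).round(4))
for z0 in np.arange(zt-.07,zt,.01):
    q=cloud(w,(rows>215)&(rows<335)&(cols>295)&(cols<345),o)[0]
    k=q[(np.abs(q[:,2]-z0)<.005)&(np.abs(q[:,0]-.59)<.03)]
    if len(k)>20: print(z0.round(3),np.percentile(k[:,0],90).round(4),np.median(k[:,1]).round(4))
plan(o,place(175,12,-1),[.5865,.342,.1],N=5)
E
```

```text
clock: 19.77
tool_pos: [0.7416, 0.3305, 0.2284]
orientation: [-179.9, 11.6, 175.0]
force: [-0.2, -0.9, -0.7]
opening: 0.0273
t 19.77 q [  24.    62.8   58.   -60.2 -146.8 -152.1] tcp [0.7416 0.3305 0.2284] grasp [0.5864 0.3441 0.1965] F [-0.2 -0.9 -0.7] op 0.0273
 x [-0.976  0.086 -0.2  ] y [ 0.088  0.996 -0.002] z [ 0.199 -0.019 -0.98 ]
cap top z 0.23406628682967998 xy [0.5872 0.3438 0.2323]
0.204 0.5996 0.3428
0.214 0.5996 0.3428
0.224 0.5992 0.3429
0.234 0.5985 0.3436
total d [ 0.019  -0.0019  0.0934] rv [-0.09 -0.44 -0.01] | N 5 row [ 0.00387 -0.00039  0.01866] [-0.018 -0.089 -0.001]
```

View pics/w6.png

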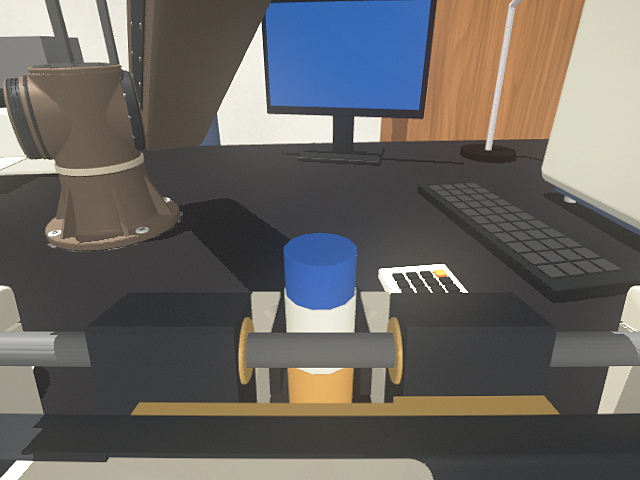

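```bash
python3 -m inch '[0.0039,-0.0004,0.0187,0,-0.1,0,0.01,0.0039,-0.0004,0.0187,0,-0.1,0,0.01,0.0039,-0.0004,0.0187,0,-0.1,0,0.01,0.0039,-0.0004,0.0187,0,-0.1,0,0.01,0.0035,-0.0004,0.014,0,0,0,0.01,0,0,0,0,0,0,0.01]'
python3 - <<'E'
from reach import *
from plant import ctrl
o=st()
plan(o,place(175,12,-1),[.5865,.342,.085],N=3)
s=ctrl.snapshot("scene"); cv2.imwrite(f"pics/scene5.png",cv2.resize(s["color"][180:360,380:620,::-1],None,fx=3,fy=3))
E
```

```text
clock: 20.58
tool_pos: [0.7412, 0.3254, 0.1355]
orientation: [-179.9, 12.2, 174.9]
force: [0.2, -0.6, -1.0]
opening: 0.0274
t 20.57 q [  25.1   68.    55.6  -51.8 -141.2 -141.8] tcp [0.7412 0.3254 0.1355] grasp [0.5864 0.3392 0.102 ] F [ 0.2 -0.6 -1. ] op 0.0274
 x [-0.974  0.087 -0.211] y [ 0.089  0.996 -0.002] z [ 0.21  -0.021 -0.977]
total d [0.0037 0.0031 0.0171] rv [-0.13  0.18 -0.08] | N 3 row [0.00123 0.00102 0.00569] [-0.043  0.06  -0.025]
```

View pics/scene5.png

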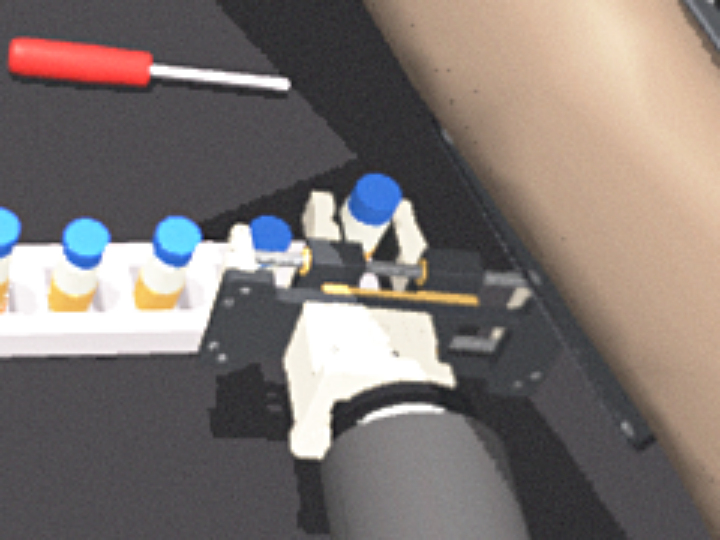

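```bash
python3 -m inch '[0.0005,0.003,0.002,0,0.1,0,0.01,0.001,0.0004,0.006,0,0,0,0.01,0.001,0.0002,0.006,0,0,0,0.01,0,0,0,0,0,0,0.01]' >/dev/null; bash m.sh
```

```text
grasp [0.5883 0.3432 0.09  ] F [ 0.78 -0.79 -0.51] M [-0.26 -3.46  0.02]
```

```bash
python3 -m inch '[0.0014,-0.001,0.0005,0,0,0,0.01,0.0006,0,0.001,0,0,0,0.01]' >/dev/null; bash m.sh; python3 -m inch '[0.0005,0,0.0015,0,0,0,0.01,0.0005,0,0.0015,0,0,0,0.01,0.0004,0,0.0015,0,0,0,0.01]' >/dev/null; bash m.sh
```

```text
grasp [0.5866 0.3422 0.0882] F [ 0.95 -0.23 -0.51] M [-0.29 -3.35 -0.  ]
grasp [0.5862 0.3423 0.0835] F [ 0.19  0.48 -0.55] M [-0.3  -3.45  0.03]
```

Inside the mouth with no contact. I'll keep going down in small steps, checking the force each time.

```bash
python3 -m inch '[0.0003,0,0.0015,0,0,0,0.01,0.0003,0,0.0015,0,0,0,0.01]' >/dev/null; bash m.sh; python3 -m inch '[0.0003,0,0.0015,0,0,0,0.01,0.0003,0,0.0015,0,0,0,0.01]' >/dev/null; bash m.sh
```

```text
grasp [0.5863 0.3423 0.0802] F [ 0.38 -0.49 -0.3 ] M [-0.37 -3.37 -0.01]
grasp [0.5863 0.3423 0.0769] F [ 0.59  0.32 -0.93] M [-0.31 -3.42  0.04]
```

```bash
python3 -m inch '[0.0003,0,0.0015,0,0,0,0.01,0.0003,0,0.0015,0,0,0,0.01]' >/dev/null; bash m.sh; python3 -m inch '[0.0003,0,0.0015,0,0,0,0.01]' >/dev/null; bash m.sh
```

```text
grasp [0.5864 0.3423 0.0736] F [-0.06 -0.15 -0.44] M [-0.32 -3.37 -0.02]
grasp [0.5864 0.3423 0.0719] F [ 0.23 -0.03 -0.04] M [-0.36 -3.42 -0.01]
```

```bash
python3 -m inch '[0.0003,0,0.0015,0,0,0,0.01]' >/dev/null; bash m.sh; python3 -m inch '[0.0002,0,0.001,0,0,0,0.01]' >/dev/null; bash m.sh
```

```text
grasp [0.5865 0.3422 0.0703] F [-0.58  0.5  -0.13] M [-0.33 -3.41 -0.01]
grasp [0.5864 0.3422 0.0692] F [ 0.45 -0.92  0.19] M [-0.3  -3.37  0.03]
```

```bash
python3 -m inch '[0.0002,0,0.001,0,0,0,0.01]' >/dev/null; bash m.sh; python3 -m inch '[0.0002,0,0.001,0,0,0,0.01]' >/dev/null; bash m.sh
```

```text
grasp [0.5865 0.3423 0.0681] F [-0.66 -0.29 -1.05] M [-0.38 -3.4  -0.03]
grasp [0.5865 0.3423 0.067 ] F [ 0.34  0.06 -0.6 ] M [-0.34 -3.41  0.03]
```

```bash
python3 -m inch '[0.0002,0,0.0008,0,0,0,0.01]' >/dev/null; bash m.sh
```

```text
grasp [0.5865 0.3422 0.0661] F [ 0.07  0.28 -1.11] M [-0.35 -3.4   0.03]
```

```bash
python3 -m inch '[0.0002,0,0.0008,0,0,0,0.01]' >/dev/null; bash m.sh
```

```text
grasp [0.5865 0.3422 0.0653] F [-1.13  0.5  -1.43] M [-0.31 -3.45 -0.03]
```

```bash
python3 -m inch '[0.0002,0,0.0006,0,0,0,0.01]' >/dev/null; bash m.sh
```

```text
grasp [0.5864 0.3423 0.0646] F [-0.29 -0.55 -1.28] M [-0.36 -3.41  0.02]
```

```bash
python3 -m inch '[0.0002,0,0.0006,0,0,0,0.01]' >/dev/null; bash m.sh
```

```text
grasp [0.5863 0.3423 0.0639] F [ 0.27 -0.48 -0.47] M [-0.32 -3.42  0.01]
```

```bash
python3 -m inch '[0.0002,0,0.0006,0,0,0,0.01]' >/dev/null; bash m.sh
```

```text
grasp [0.5862 0.3423 0.0633] F [-0.69 -0.04 -0.11] M [-0.33 -3.39 -0.06]
```

```bash
python3 -m inch '[0.0002,0,0.0006,0,0,0,0.01]' >/dev/null; bash m.sh
```

```text
grasp [0.5862 0.3423 0.0627] F [0.09 1.16 1.29] M [-0.29 -2.99 -0.08]
```

```bash
python3 -m inch '[0,0,-0.0001,0,0,0,0.01]' >/dev/null; bash m.sh
```

```text
grasp [0.5862 0.3423 0.0628] F [ 0.15 -0.52  0.33] M [-0.36 -3.3  -0.01]
```

```bash
python3 -m inch '[0,0,0,0,0,0,0.029,0,0,0,0,0,0,0.031,0,0,0,0,0,0,0.034,0,0,0,0,0,0,0.034]'
python3 - <<'E'
from reach import *
from plant import ctrl
st(); o=ctrl.get_obs(); w=ctrl.snapshot("wrist"); cv2.imwrite("pics/w7.png",w["color"][:,:,::-1])
H=hsv(w); h,S,v=H[...,0],H[...,1],H[...,2]
rows=np.arange(480)[:,None];cols=np.arange(640)[None]
m=(h>98)&(h<125)&(S>120)&(v>60)&(rows>215)&(rows<310)&(cols>275)&(cols<365)
P,uv=cloud(w,m,o); zt=np.percentile(P[:,2],97)
T=P[P[:,2]>zt-.004]; print("cap top z",zt,"xy",((np.percentile(T,2,0)+np.percentile(T,98,0))/2).round(4))
q=np.array(o['joint_pos']); Rm=rot(o['orientation'])
for d in (.02,.05,.06):
    k=ik(Rm,o['tool_pos']-d*Rm[:,0],1,q0=q); print(d,k and k[0].round(0))
E
```

```text
clock: 24.5
tool_pos: [0.7409, 0.3284, 0.0972]
orientation: [179.9, 12.4, 174.9]
force: [0.3, 1.0, 0.4]
opening: 0.0338
t 24.5 q [  25.6   70.5   55.7  -49.8 -139.2 -139.1] tcp [0.7409 0.3284 0.0972] grasp [0.5862 0.3423 0.063 ] F [0.3 1.  0.4] op 0.0338
 x [-0.973  0.087 -0.215] y [0.089 0.996 0.001] z [ 0.214 -0.018 -0.977]
cap top z 0.10017710626099437 xy [0.5878 0.3421 0.0984]
0.02 [  25.   72.   61.  -52. -142. -142.]
0.05 [  23.   75.   69.  -57. -147. -149.]
0.06 []
```

View pics/w7.png

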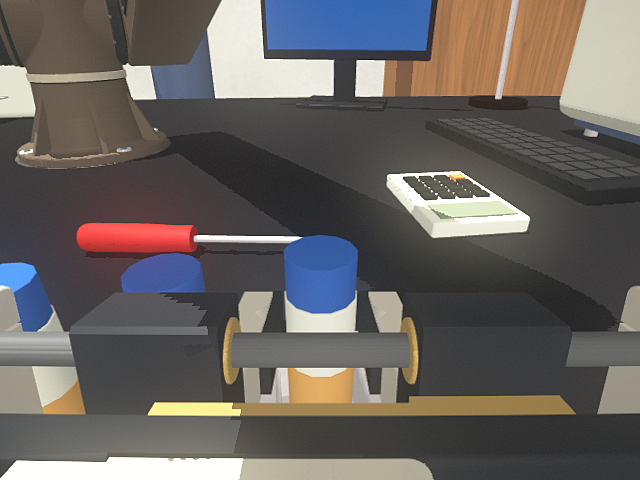

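```bash
python3 -m inch '[-0.008,0,0,0,0,0,0.034,-0.012,0,0,0,0,0,0.034,-0.012,0,0,0,0,0,0.034,-0.01,0,0,0,0,0,0.034,0,0,0,0,0,0,0.034]'; bash m.sh
python3 - <<'E'
from reach import *
o=st(); q=np.array(o['joint_pos']); Rm=rot(o['orientation'])
for u in (.03,.06,.1,.14):
    k=ik(Rm,o['tool_pos']+np.array([0,0,u]),1,q0=q); print(u,k and k[0].round(1))
E
```

```text
clock: 25.18
tool_pos: [0.7845, 0.324, 0.1071]
orientation: [179.9, 12.5, 174.9]
force: [-0.6, 0.7, -0.2]
opening: 0.0342
grasp [0.6298 0.3377 0.0728] F [-0.61  0.69 -0.15] M [-0.31 -3.25  0.04]
t 25.18 q [  23.4   74.2   67.3  -55.8 -145.7 -147.2] tcp [0.7845 0.324  0.1071] grasp [0.6298 0.3377 0.0728] F [-0.6  0.7 -0.2] op 0.0342
 x [-0.973  0.086 -0.216] y [0.088 0.996 0.001] z [ 0.215 -0.018 -0.976]
0.03 [  23.1   72.3   67.3  -57.9 -147.  -149.7]
0.06 [  22.7   70.4   67.5  -60.3 -148.4 -152.7]
0.1 [  22.    68.2   68.3  -64.3 -150.4 -157.3]
0.14 [  21.2   66.2   69.5  -69.2 -152.5 -162.9]
```

```bash
python3 -m inch '[-0.0043,0,-0.02,0,0,0,0.034,-0.0064,0,-0.029,0,0,0,0.034,-0.0064,0,-0.029,0,0,0,0.034,-0.0043,0,-0.02,0,0,0,0.034]'
python3 - <<'E'
from reach import *
o=st(); q=np.array(o['joint_pos'])
T1=plan(o,cradle(0,-1),[.60,.0,.27],N=14)
from scipy.linalg import logm,expm
T0=np.eye(4);T0[:3,:3]=rot(o['orientation']);T0[:3,3]=o['tool_pos']
L=logm(np.linalg.inv(T0)@T1).real
for f in np.linspace(0,1,8):
    T=T0@expm(L*f); k=ik(T[:3,:3],T[:3,3],1,q0=q)
    if k:q=k[0]
    print(round(f,2),(T[:3,3]+.159*T[:3,0]).round(3),len(k),q.round(0))
E
```

```text
clock: 25.68
tool_pos: [0.7831, 0.3247, 0.2116]
orientation: [-179.9, 12.3, 175.1]
force: [0.3, -0.0, 0.2]
opening: 0.0336
t 25.68 q [  22.1   67.9   68.2  -64.7 -150.6 -157.8] tcp [0.7831 0.3247 0.2116] grasp [0.6283 0.338  0.1777] F [ 0.3 -0.   0.2] op 0.0336
 x [-0.973  0.084 -0.214] y [ 0.086  0.996 -0.001] z [ 0.213 -0.019 -0.977]
total d [ 0.1045 -0.3395 -0.245 ] rv [  6.07 -77.55   4.97] | N 14 row [-0.00535 -0.02532 -0.01861] [ 0.433 -5.539  0.355]
0.0 [0.628 0.338 0.178] 1 [  22.   68.   68.  -65. -151. -158.]
0.14 [0.634 0.289 0.187] 1 [  23.   62.   59.  -45. -142. -141.]
0.29 [0.637 0.239 0.199] 1 [  22.   54.   49.  -32. -132. -131.]
0.43 [0.636 0.19  0.213] 1 [  22.   46.   38.  -23. -120. -125.]
0.57 [0.633 0.142 0.227] 1 [  21.   38.   27.  -16. -108. -121.]
0.71 [0.625 0.094 0.242] 1 [  20.   30.   16.  -10.  -96. -120.]
0.86 [0.614 0.047 0.257] 1 [  19.   21.    4.   -5.  -83. -120.]
1.0 [ 0.6  -0.    0.27] 1 [  19.   13.   -7.   -0.  -70. -121.]
```

```bash
python3 -m inch '[-0.0054,-0.0253,-0.0186,0.4,-5.5,0.4,0.034,-0.0054,-0.0253,-0.0186,0.4,-5.5,0.4,0.034,-0.0054,-0.0253,-0.0186,0.4,-5.5,0.4,0.034,-0.0054,-0.0253,-0.0186,0.4,-5.5,0.4,0.034,-0.0054,-0.0253,-0.0186,0.4,-5.5,0.4,0.034,-0.0054,-0.0253,-0.0186,0.4,-5.5,0.4,0.034,-0.0054,-0.0253,-0.0186,0.4,-5.5,0.4,0.034,-0.0054,-0.0253,-0.0186,0.4,-5.5,0.4,0.034,-0.0054,-0.0253,-0.0186,0.4,-5.5,0.4,0.034,-0.0054,-0.0253,-0.0186,0.4,-5.5,0.4,0.034,-0.0054,-0.0253,-0.0186,0.4,-5.5,0.4,0.034,-0.0054,-0.0253,-0.0186,0.4,-5.5,0.4,0.034,-0.0054,-0.0253,-0.0186,0.4,-5.5,0.4,0.034,-0.0054,-0.0253,-0.0186,0.4,-5.5,0.4,0.034]';  python3 -m inch '[0,-0.03,-0.03,0,0,0,0.034,0,-0.04,-0.03,0,0,0,0.034,0,-0.03,-0.02,0,0,0,0.034,0,0,0,0,0,0,0.034]'
python3 - <<'E'
from reach import *
from plant import ctrl
st()
rows=np.arange(480)[:,None]
for n in ("top","scene"):
    s=ctrl.snapshot(n); cv2.imwrite(f"pics/{n}9.png",s["color"][:,:,::-1])
    H=hsv(s); h,S,v=H[...,0],H[...,1],H[...,2]
    m=((h>98)&(h<125)&(S>120)&(v>60)&(rows>150)).astype(np.uint8)
    k,l,stt,c=cv2.connectedComponentsWithStats(m)
    for i in range(1,k):
        if stt[i,4]>40:
            P,_=cloud(s,l==i); P=P[P[:,2]>np.percentile(P[:,2],97)-.008]; print(n,c[i].round(0),np.median(P,0).round(4))
E
```

```text
clock: 27.42
tool_pos: [0.5803, -0.01, 0.454]
orientation: [31.7, 86.0, 19.3]
force: [-0.1, 0.3, 0.8]
opening: 0.0339
clock: 27.92
tool_pos: [0.4704, -0.0939, 0.4524]
orientation: [31.8, 85.1, 19.3]
force: [0.3, 0.1, -0.1]
opening: 0.034
t 27.93 q [  12.    -1.5  -19.9   -0.7  -66.7 -114.2] tcp [ 0.4704 -0.0939  0.4524] grasp [ 0.4833 -0.0894  0.294 ] F [ 0.3  0.1 -0.1] op 0.034
 x [ 0.081  0.028 -0.996] y [0.214 0.976 0.045] z [ 0.974 -0.217  0.073]
top [364. 167.] [ 0.7085 -0.0653  0.0253]
top [268. 215.] [0.5939 0.1172 0.1103]
top [210. 217.] [0.5896 0.2293 0.0946]
top [239. 217.] [0.5911 0.1735 0.0949]
top [151. 218.] [0.5863 0.3409 0.0995]
top [181. 218.] [0.5873 0.2854 0.0946]
top [487. 226.] [ 0.591  -0.3147  0.0452]
scene [200. 191.] [ 0.3817 -0.2511  0.0227]
scene [378. 258.] [0.6046 0.1197 0.1107]
scene [468. 260.] [0.5968 0.2804 0.0945]
scene [499. 259.] [0.5943 0.336  0.0979]
scene [408. 261.] [0.602  0.1756 0.0949]
scene [438. 261.] [0.5974 0.2297 0.095 ]
scene [150. 272.] [ 0.5959 -0.3088  0.0461]
scene [276. 335.] [ 0.7115 -0.0614  0.0243]
scene [192. 365.] [ 0.77   -0.2063  0.0246]
```

View pics/scene9.png

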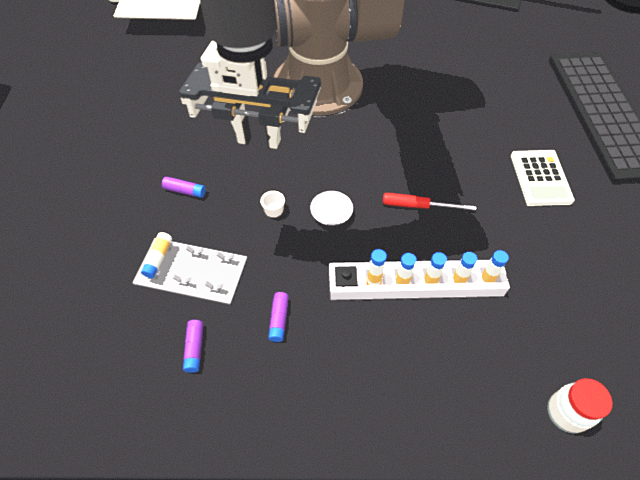

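View pics/top9.png

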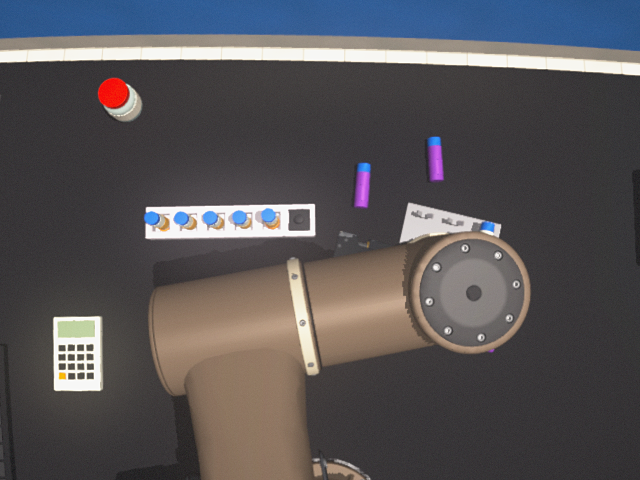

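```bash
python3 -c "
from plant import ctrl
print(ctrl.close_job())"
```

```text
the job is handed in; nothing more can be done
None
```

I filled both empty pockets with a spare bottle, cap up, and handed the job in at about 28 s of the 64 s allowed. No verdict is reported.

- **How they were placed:** I took the two spares with their caps toward the robot, gripped each at mid-body and turned it upright. I then lowered each one slowly until I felt the seat.
- **Seats:** The bases touched at about 21 mm and 11 mm above the rack's underside, within about 1 mm of what the cameras gave. The push reached about 4 N by the force reading, or up to about 8 N by the wrist moment, on the first bottle. It was 1.3 to 2.6 N on the second. The limit is 12 N. I eased off before letting go both times.
- **Final positions:** Both new caps are within about 2 mm of their pocket axes in the top view. Their tops are at about 0.111 m and 0.100 m, which puts the bases about 13 mm and 23 mm below the pocket mouths.
- **Everything else:** The three stored caps are within about 1 mm of where they started. The third spare's cap reads within about 2 mm of its start. The dish, crucible, screwdriver and plug look untouched in the scene picture. The gripper is parked clear of everything.

**Checks that disagreed:** The scene camera puts the cap centres up to about 1 cm from the top camera, because it sees mostly the cap's front face; I used the top and wrist views. I have no direct reading of the seat springs or the bottles' tilt; both new bottles look upright in the pictures.

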